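# Transfer furniture feet to the finishing rack in reverse order

## Task

Move the four beech furniture feet from the plywood rack at the router table to the empty grey rack for finishing, one foot in each bay, in reverse order: the foot that stood nearest the robot goes into the grey rack's farthest bay, the next into the second farthest, and so on, so that the one that stood farthest ends nearest the robot. Leave every foot standing upright and flat on the floor of its bay, and do not let any foot fall over on the way.

Things in the scene. Friction and masses are not known exactly. Their poses are not given: they have to be found in the camera images.
- mid_straight (a point): Loose beech furniture foot, a plain straight upright cylinder, 40 mm diameter, 72 mm tall, two thin dark grooves near its top. It stands upright in a bay of the plywood rack, within a few mm of the middle of the bay; which bay varies. Point: on its axis, half-way up (36 mm above its underside). z is up along its axis. Weighs 40 to 95 g.
- pad_straight: Thin fixed square dark rubber pad, 60 x 60 x 2 mm, on the floor of the plywood rack's bay in which the straight foot starts; all four pads look alike. It stays there and marks that bay after the foot has gone. Origin: centre of its underside, 4 mm above the table.
- mid_square (a point): Loose beech furniture foot, a square upright block, 38 x 38 mm, 68 mm tall, its sides along its own x and y axes and within about 10 degrees of the plywood rack's axes at the start. It stands upright in a bay of the plywood rack, within a few mm of the middle of the bay; which bay varies. Point: on its axis, half-way up (34 mm above its underside). z is up along its axis. Weighs 40 to 95 g.
- pad_square: Thin fixed square dark rubber pad, 60 x 60 x 2 mm, on the floor of the plywood rack's bay in which the square foot starts; all four pads look alike. It stays there and marks that bay after the foot has gone. Origin: centre of its underside, 4 mm above the table.
- mid_stem (a point): Loose beech furniture foot with a wide base: a disc 44 mm in diameter and 22 mm high, above it a slim round stem 28 mm in diameter up to 78 mm total height. It stands upright in a bay of the plywood rack, within a few mm of the middle of the bay; which bay varies. Point: on its axis, half-way up (39 mm above its underside). z is up along its axis. Weighs 40 to 95 g.
- pad_stem: Thin fixed square dark rubber pad, 60 x 60 x 2 mm, on the floor of the plywood rack's bay in which the stem foot starts; all four pads look alike. It stays there and marks that bay after the foot has gone. Origin: centre of its underside, 4 mm above the table.
- mid_barrel (a point): Loose beech furniture foot, barrel-shaped: 36 mm diameter at its flat bottom and top, 46 mm at its middle (straight-sided from 24 to 40 mm up), 64 mm tall. It stands upright in a bay of the plywood rack, within a few mm of the middle of the bay; which bay varies. Point: on its axis, half-way up (32 mm above its underside). z is up along its axis. Weighs 40 to 95 g.
- pad_barrel: Thin fixed square dark rubber pad, 60 x 60 x 2 mm, on the floor of the plywood rack's bay in which the barrel foot starts; all four pads look alike. It stays there and marks that bay after the foot has gone. Origin: centre of its underside, 4 mm above the table.
- source_rack: Plywood rack, full at the start (soles 6 mm above the table), 286 x 76 mm, fixed, on the robot's left or right. Four open bays in a row at x = -105 (nearest the robot), -35, 35, 105 mm, y = 0; x runs away from the robot within 17 deg of ahead. Bays 64 x 64 mm inside, floor 4 mm above the table, walls 6 mm thick, tops 12 mm above the table. Origin: underside centre, on the table.
- target_rack: Grey rack, empty at the start, no pads, 286 x 76 mm, fixed, on the robot's left or right. Four open bays in a row at x = -105 (nearest the robot), -35, 35, 105 mm, y = 0; x runs away from the robot within 17 deg of ahead. Bays 64 x 64 mm inside, floor 4 mm above the table, walls 6 mm thick, tops 12 mm above the table. Origin: underside centre, on the table.
Things that resemble listed ones, but are neither listed nor needed, are in the scene too. What is shaped like the part that bears mid_stem but orange or red is not meant.

How it is judged:
At the end, for the whole second after the job is handed in: Each foot stands in the grey rack in the bay mirrored from its start bay (from the robot: 1st to 4th, 2nd to 3rd, 3rd to 2nd, 4th to 1st), within 15 mm of the bay centre along and across the row, mid-point within 4 mm of its standing height, upright within 0.1 rad, at rest (under 0.02 m/s) (((x of pad_straight in the frame of source_rack between -0.125 and -0.085 m and x of mid_straight in the frame of target_rack between 0.09 and 0.12 m) or (x of pad_straight in the frame of source_rack between -0.055 and -0.015 m and x of mid_straight in the frame of target_rack between 0.02 and 0.05 m) or (x of pad_straight in the frame of source_rack between 0.015 and 0.055 m and x of mid_straight in the frame of target_rack between -0.05 and -0.02 m) or (x of pad_straight in the frame of source_rack between 0.085 and 0.125 m and x of mid_straight in the frame of target_rack between -0.12 and -0.09 m)) and y of mid_straight in the frame of target_rack between -0.015 and 0.015 m and z of mid_straight in the frame of target_rack between 0.036 and 0.044 m and angle between each of mid_straight, mid_square, mid_stem, mid_barrel's own z axis and vertical below 0.1 rad and linear speed of each of foot_straight, foot_square, foot_stem, foot_barrel below 0.02 m/s and ((x of pad_square in the frame of source_rack between -0.125 and -0.085 m and x of mid_square in the frame of target_rack between 0.09 and 0.12 m) or (x of pad_square in the frame of source_rack between -0.055 and -0.015 m and x of mid_square in the frame of target_rack between 0.02 and 0.05 m) or (x of pad_square in the frame of source_rack between 0.015 and 0.055 m and x of mid_square in the frame of target_rack between -0.05 and -0.02 m) or (x of pad_square in the frame of source_rack between 0.085 and 0.125 m and x of mid_square in the frame of target_rack between -0.12 and -0.09 m)) and y of mid_square in the frame of target_rack between -0.015 and 0.015 m and z of mid_square in the frame of target_rack between 0.034 and 0.042 m and ((x of pad_stem in the frame of source_rack between -0.125 and -0.085 m and x of mid_stem in the frame of target_rack between 0.09 and 0.12 m) or (x of pad_stem in the frame of source_rack between -0.055 and -0.015 m and x of mid_stem in the frame of target_rack between 0.02 and 0.05 m) or (x of pad_stem in the frame of source_rack between 0.015 and 0.055 m and x of mid_stem in the frame of target_rack between -0.05 and -0.02 m) or (x of pad_stem in the frame of source_rack between 0.085 and 0.125 m and x of mid_stem in the frame of target_rack between -0.12 and -0.09 m)) and y of mid_stem in the frame of target_rack between -0.015 and 0.015 m and z of mid_stem in the frame of target_rack between 0.039 and 0.047 m and ((x of pad_barrel in the frame of source_rack between -0.125 and -0.085 m and x of mid_barrel in the frame of target_rack between 0.09 and 0.12 m) or (x of pad_barrel in the frame of source_rack between -0.055 and -0.015 m and x of mid_barrel in the frame of target_rack between 0.02 and 0.05 m) or (x of pad_barrel in the frame of source_rack between 0.015 and 0.055 m and x of mid_barrel in the frame of target_rack between -0.05 and -0.02 m) or (x of pad_barrel in the frame of source_rack between 0.085 and 0.125 m and x of mid_barrel in the frame of target_rack between -0.12 and -0.09 m)) and y of mid_barrel in the frame of target_rack between -0.015 and 0.015 m and z of mid_barrel in the frame of target_rack between 0.032 and 0.04 m); the robot touches nothing.
It fails at once if the straight foot falls over (tilts more than 0.8 rad) (angle between mid_straight's own z axis and vertical above 0.8 rad).
It fails at once if the square foot falls over (tilts more than 0.8 rad) (angle between mid_square's own z axis and vertical above 0.8 rad).
It fails at once if the stem foot falls over (tilts more than 0.8 rad) (angle between mid_stem's own z axis and vertical above 0.8 rad).
It fails at once if the barrel foot falls over (tilts more than 0.8 rad) (angle between mid_barrel's own z axis and vertical above 0.8 rad).
It also fails if it takes over 118 s, if anything falls off the work surface, if the arm or the gripper's body presses on something with over 40 N, if the wrist force passes 120 N, or if a joint passes its speed limit or range.

## Robot

A 6-joint arm with a two-finger parallel gripper is mounted at the origin on the work surface. World frame = base frame: x ahead of the robot, y to its left, z up, the work surface at z = 0. Lengths are in m, angles in rad, forces in N, time in s.
With the tool pointing down it reaches from about 0.275 to 0.85 m from the base axis. Payload 19 kg.
Tool frame: the origin (TCP) lies midway between the tips of the shut fingers; the grasp point (between the pads) lies 19 mm behind it; z points along the fingers, x is the direction in which the jaws open and shut, and the axes are right-handed (so a half turn about z gives the same grasp; the last joint's range is limited). The gripper opens to 85 mm and grips with 20 to 120 N. Pads are 22 mm wide; open, the fingers measure 114 mm over their backs; the gripper's body (76 mm by 85 mm) begins 54 mm behind the grasp point. The pads swing forward as they close: fully open they stand 13 mm farther back than shut.
Start: joints at [-1.31, 0.15, 1.437, -0, 1.554, -0.134], TCP at [0.221, -0.531, 0.197] pointing down, gripper open.
Joint ranges: [-2.8, 2.8], [-0.68, 2.1], [0.12, 2.68], [-1.39, 4.53], [0.16, 2.79], [-2.81, 2.81]. Speed limits (rad/s): [1.89, 1.89, 2.22, 3.01, 3.01, 3.01].

## Interface

Orientations are given as a 3x3 rotation matrix whose columns are the frame's x, y, z axes.
In Python, from plant import r gives the robot as it stands.
- The arm moves only by the tool carry_out, never from a script. Its argument "motion" is text: rows parted by semicolons, each of 7 numbers parted by spaces: the turn, a rotation vector about the tool's x, y, z as a fraction of full scale, then the shift along the tool's x, y, z as a fraction of full scale, then the opening, from -1 (shut) to 1 (fully open). A call has 1 to 5 rows; each row is the pose to reach, as a shift and turn from the pose measured when the call began, along the tool's axes at that moment; what a row does not reach only later rows make up. Full scale, the value 1, is 20 cm for a shift and 90 degrees for a turn. A row lasts 1/12 s, in which the tool goes at most 41.7 mm and 7.16 degrees, less where a joint would pass 70% of its speed; a pose out of reach is approached as far as the arm can. A call with a number of a shift or a turn outside -1 to 1 is refused whole. A call with a gripper value outside its range is refused whole. The fingers move at their own pace and stop on an object; the grip force is fixed at half the most. Time passes only in rows, so rows that repeat a pose let the fingers close. It gives the time, the measured TCP pose, the force and the opening at its end, in the units of the state.
- r.sense(): the state, without advancing time (a new reading comes with each control period).
- r.camera(name): name is "scene" or "top"; returns a dict with "img" (480x640x3 uint8, blue, green, red), "fovy" (degrees; the focal length in pixels is half the picture's height over the tangent of half this angle, whatever the lens; pixels are square), "cx", "cy" (the principal point, pixels), "distortion" ([k1, k2, p1, p2, k3] as OpenCV has them; the pictures are not rectified), "extrinsics" (4x4, takes a point from camera to world coordinates). Camera axes: x right, y down, z forward; pixel columns grow to the right and rows downward; lengths in m; the calibration is good to about 2 mm. A picture is of the moment at which its call begins. There is no depth.
- r.hand_in(): hands the job in, once; it reports no verdict.
The state is a dict: "clock": time; "joint_positions": joint angles; "joint_vel": joint speeds; "tau": joint torques, N m; "eef_pos": TCP position; "ee_rot": TCP orientation; "force": force on the tool from outside, world axes, zero at the start; "moment": the same for the moment, N m; "width": finger opening in m.
Only numpy, scipy, OpenCV 4.12 (cv2) and the standard library are available. Lean on these libraries where they do the work, as an engineer would, in place of code of your own. Each camera call takes 0.05 s, during which the arm holds its last target. There are 200 camera calls.

## Working session

There is one attempt and no reset: what is moved stays moved. The work goes in short steps, Python scripts to look and compute and a tool call to move; the robot and the scene stay as the last step left them, time stands still between calls to the robot, and variables do not carry over. Pictures are saved under pics/ and viewed, about 12 in all and at most 16, crops included, and the job is handed in when it is done.

Besides the shell and the picture viewer there is one more tool, called after ">>>" by a JSON object that holds its "fn" and its "kwargs". carry_out: Moves the arm, as the interface text tells. Shift numbers are shares of 20 cm and turn numbers shares of 90 degrees, none past 1 either way. Its arguments: {"type":"object","properties":{"motion":{"type":"string"}},"required":["motion"]}

```bash
ls; mkdir -p pics
python3 - <<'E'
from plant import r
import cv2
print(r.sense())
for n in("scene","top"):
    c=r.camera(n); cv2.imwrite(f"pics/{n}0.png",c["img"]); c.pop("img"); print(n,c)
E
```

```text
pics
{'clock': 0.0, 'joint_positions': array([-1.31000629e+00,  1.50981645e-01,  1.43802038e+00, -3.02165488e-06,
        1.55382123e+00, -1.34014707e-01]), 'joint_vel': array([ 0.00024982,  0.00134814, -0.00157763,  0.00051465,  0.001359  ,
        0.00011482]), 'tau': array([ 1.77444552e-03, -7.13051605e+01, -5.70878005e+01, -2.28850145e-04,
        8.88670940e-03,  1.32234918e-04]), 'eef_pos': array([ 0.22105778, -0.53049192,  0.19628328]), 'ee_rot': array([[ 3.84627813e-01, -9.23071689e-01, -3.20221504e-04],
       [-9.23070938e-01, -3.84627913e-01,  1.18820897e-03],
       [-1.21996819e-03, -1.61431054e-04, -9.99999243e-01]]), 'force': array([-0.22148876,  0.41809694,  0.11351615]), 'moment': array([0.02710004, 0.00589905, 0.0158166 ]), 'width': 0.08542599556952908}
scene {'fovy': 42.557808602272914, 'cx': 314.3786229343924, 'cy': 238.95094120143753, 'distortion': array([-0.15185506,  0.        ,  0.        ,  0.        ,  0.        ]), 'extrinsics': array([[-0.80481678,  0.36731174, -0.46621029,  1.06137579],
       [ 0.59347086,  0.48758531, -0.64035373,  0.77634261],
       [-0.00789215, -0.79204965, -0.61040565,  0.76376657],
       [ 0.        ,  0.        ,  0.        ,  1.        ]])}
top {'fovy': 43.49361711243161, 'cx': 315.5711613346562, 'cy': 239.91197703327185, 'distortion': array([-0.01730982,  0.        ,  0.        ,  0.        ,  0.        ]), 'extrinsics': array([[-0.02639894, -0.99429372,  0.10335909,  0.40444369],
       [-0.99896621,  0.03006725,  0.03409501,  0.03105974],
       [-0.03700818, -0.10235216, -0.99405957,  1.17175074],
       [ 0.        ,  0.        ,  0.        ,  1.        ]])}
```

View pics/top0.png

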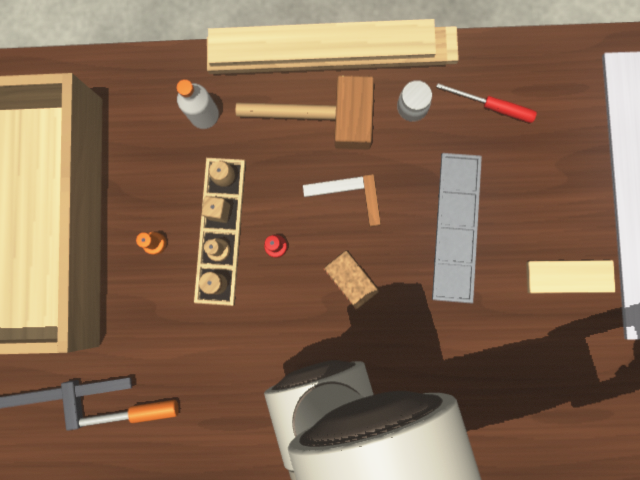

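View pics/scene0.png

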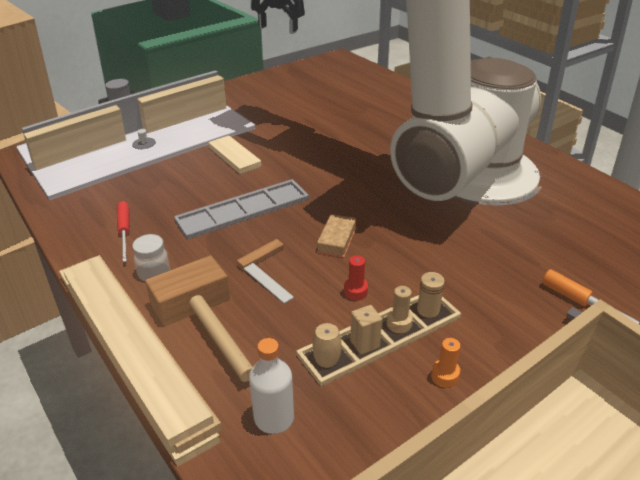

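The top view shows the plywood rack on the left at (220,230), holding four feet, and the empty grey rack on the right at (458,228).

From near to far:

| Foot | Top pixel | Scene pixel |
|---|---|---|
| straight | (211,283) | (431,295) |
| stem | (216,247) | (401,310) |
| square | (216,208) | (366,330) |
| barrel | (221,173) | (327,345) |

The look-alikes are the orange stem at top (151,242) and the red stem at (276,245); neither is meant. The stem wanted is the beech one in the rack. I'll check it in close crops.

```bash
cat > h.py <<'E'
import numpy as np, cv2
from plant import r
def K(c):
    f=240/np.tan(np.radians(c["fovy"]/2)); return np.array([[f,0,c["cx"]],[0,f,c["cy"]],[0,0,1]])
def world(c,px,z):
    p=cv2.undistortPoints(np.array(px,float).reshape(-1,1,2),K(c),c["distortion"]).reshape(-1,2)
    E=c["extrinsics"]; d=np.c_[p,np.ones(len(p))]@E[:3,:3].T
    return E[:3,3]+d*((z-E[2,3])/d[:,2])[:,None]
def pix(c,P):
    M=np.linalg.inv(c["extrinsics"])
    return cv2.projectPoints(np.array(P,float).reshape(-1,1,3),cv2.Rodrigues(M[:3,:3])[0],M[:3,3],K(c),c["distortion"])[0].reshape(-1,2)
def crop(img,x,y,w,h,s): return cv2.resize(img[y:y+h,x:x+w],None,fx=s,fy=s,interpolation=cv2.INTER_CUBIC)
E
python3 - <<'E'
from h import *
t=cv2.imread("pics/top0.png"); s=cv2.imread("pics/scene0.png")
a=crop(t,185,150,75,160,3.75); b=crop(t,420,145,75,160,3.75)
cv2.imwrite("pics/racks.png",np.hstack([a,b]))
cv2.imwrite("pics/feet.png",crop(s,290,250,180,135,4))
E
```

```text
(no output)
```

View pics/racks.png

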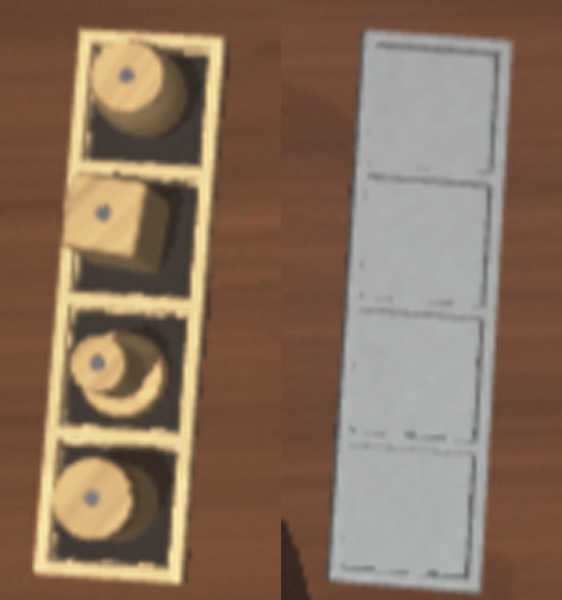

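View pics/feet.png

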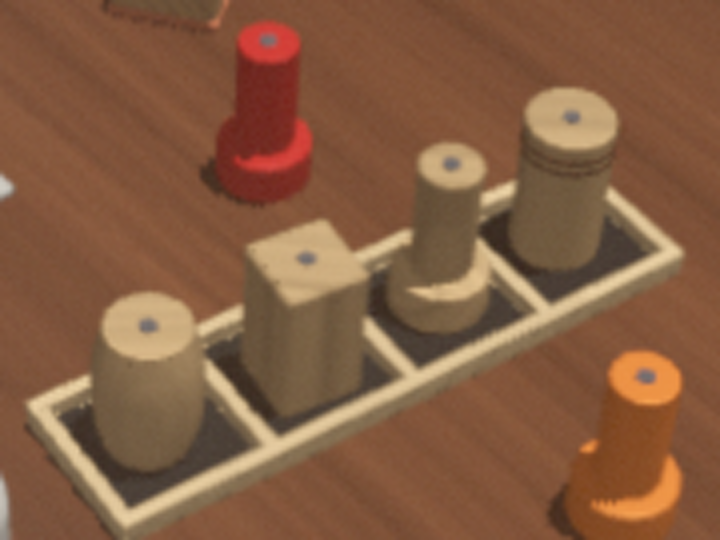

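The crops confirm the near-to-far order: straight (grooves), stem (wide base), square, barrel. Each foot has a dot at the centre of its top. In the scene crop the dots are at barrel (148,326), square (306,258), stem (451,164) and straight (571,117).

```bash
cat > m.py <<'E'
from h import *
from scipy.optimize import least_squares
ct=r.camera("top"); cs=r.camera("scene")
o=lambda p,s,x,y:(np.array(p,float)+.5)/s-.5+[x,y]
names=["straight","stem","square","barrel"]; H=[.078,.084,.074,.070]
dt=o([(91,498),(97,363),(103,212),(126,75)],3.75,185,150)
ds=o([(571,117),(451,164),(306,258),(148,326)],4,290,250)
def rack(cor,nm,right):
    L=.143;W=.038
    loc=np.array([[L,W],[L,-W],[-L,-W],[-L,W]])  # TL TR BR BL
    z=np.array([.012,.0,.0,.012]) if not right else np.array([0,.012,.012,0])
    def f(q):
        R=np.array([[np.cos(q[2]),-np.sin(q[2])],[np.sin(q[2]),np.cos(q[2])]])
        return (pix(ct,np.c_[loc@R.T+q[:2],z])-cor).ravel()
    s=least_squares(f,[.45,-.25 if right else .25,0]); print(nm,s.x.round(4),"deg",np.degrees(s.x[2]).round(2),"res",s.fun.round(2)); return s.x
S=rack(o([(81,29),(224,38),(181,583),(34,573)],3.75,185,150),"src",0)
T=rack(o([(83,31),(231,40),(199,592),(50,580)],3.75,420,145),"tgt",1)
for i,n in enumerate(names):
    g=lambda P:np.r_[pix(ct,P)[0]-dt[i],pix(cs,P)[0]-ds[i]]
    f=least_squares(lambda q:g(np.r_[q,H[i]]),world(ct,dt[i],H[i])[0][:2])
    c,s=np.cos(S[2]),np.sin(S[2]); d=f.x-S[:2]
    print(n,f.x.round(4),"res",f.fun.round(2),"top only",world(ct,dt[i],H[i])[0].round(4),"in rack",(c*d[0]+s*d[1]).round(4),(-s*d[0]+c*d[1]).round(4))
for b in(-.105,-.035,.035,.105): print("bay",b,(T[:2]+b*np.array([np.cos(T[2]),np.sin(T[2])])).round(4))
im=cs["img"].copy()
for q in(S,T):
    for a,b in[(a,b) for a in(-.143,-.07,0,.07,.143) for b in(-.038,.038)]:
        P=[q[0]+a*np.cos(q[2])-b*np.sin(q[2]),q[1]+a*np.sin(q[2])+b*np.cos(q[2]),.012]
        cv2.circle(im,tuple(pix(cs,P)[0].round().astype(int)),1,(0,255,0),-1)
cv2.imwrite("pics/chk.png",np.hstack([crop(im,160,170,160,80,2.4),crop(im,290,260,180,80,2.2)[:192,:384]]))
E
python3 m.py
```

```text
src [ 0.5503  0.2595 -0.0918] deg -5.26 res [-0.49 -0.08  0.32  1.03  0.48 -0.5  -0.3  -0.41]
tgt [ 0.5433 -0.2041 -0.1095] deg -6.27 res [-0.31  0.95  0.38 -0.09  0.61 -0.38 -0.7  -0.44]
straight [0.4452 0.2659] res [-0.06  0.42 -0.35  0.35] top only [0.4459 0.2658 0.078 ] in rack -0.1053 -0.0033
stem [0.5105 0.2612] res [-0.1   0.48 -0.4   0.32] top only [0.5114 0.261  0.084 ] in rack -0.0398 -0.002
square [0.5862 0.2596] res [-0.08  0.68 -0.5   0.43] top only [0.5874 0.2595 0.074 ] in rack 0.0357 0.0034
barrel [0.656  0.2483] res [-0.08  0.57 -0.42  0.29] top only [0.6571 0.2481 0.07  ] in rack 0.1063 -0.0015
bay -0.105 [ 0.4389 -0.1926]
bay -0.035 [ 0.5085 -0.2003]
bay 0.035 [ 0.5781 -0.2079]
bay 0.105 [ 0.6477 -0.2156]Traceback (most recent call last):
  File "m.py", line 29, in <module>
    cv2.imwrite("pics/chk.png",np.hstack([crop(im,160,170,160,80,2.4),crop(im,290,260,180,80,2.2)[:192,:384]]))
                               ~~~~~~~~~^^^^^^^^^^^^^^^^^^^^^^^^^^^^^^^^^^^^^^^^^^^^^^^^^^^^^^^^^^^^^^^^^^^^^^
    return _nx.concatenate(arrs, 1, dtype=dtype, casting=casting)
           ~~~~~~~~~~~~~~~^^^^^^^^^^^^^^^^^^^^^^^^^^^^^^^^^^^^^^^
ValueError: all the input array dimensions except for the concatenation axis must match exactly, but along dimension 0, the array at index 0 has size 192 and the array at index 1 has size 176
```

Residuals are under about 1 px. The feet sit within 5 mm of their bay centres and the spacing comes out at 70 mm, so both cameras agree. Next is the first approach to the straight foot, with the jaws across the row.

```bash
cat > plan.py <<'E'
import sys,numpy as np
from scipy.spatial.transform import Rotation as Ro
from plant import r
# usage: plan.py x,y,z[,yaw] ... : legs from the present pose; metres, jaw yaw in degrees
s=r.sense(); p=s["eef_pos"]; R=s["ee_rot"]; print("t",s["clock"].__round__(2) if hasattr(s["clock"],"__round__") else s["clock"],"p",p.round(4),"w",round(float(s["width"]),4),"q",s["joint_positions"].round(2))
for a in sys.argv[1:]:
    v=[float(k) for k in a.split(",")]; yaw=np.radians(v[3] if len(v)>3 else -95.3)
    x=np.array([np.cos(yaw),np.sin(yaw),0]); z=np.array([0,0,-1.]); T=np.c_[x,np.cross(z,x),z]
    d=R.T@(np.array(v[:3])-p); w=Ro.from_matrix(R.T@T).as_rotvec()
    print(a,"turn",(w/(np.pi/2)).round(3),"shift",(d/.2).round(3),"mm",round(1000*np.linalg.norm(d)))
    p=np.array(v[:3]); R=T
E
python3 plan.py .28,-.34,.17 .335,-.14,.17 .39,.06,.17 .4452,.2659,.15 .4452,.2659,.02
```

```text
t 0.2 p [ 0.2211 -0.5306  0.1965] w 0.0851 q [-1.31  0.15  1.44  0.    1.55 -0.13]
.28,-.34,.17 turn [0.   0.   0.31] shift [-0.766 -0.638  0.133] mm 201
.335,-.14,.17 turn [0. 0. 0.] shift [-1.021 -0.181  0.   ] mm 207
.39,.06,.17 turn [0. 0. 0.] shift [-1.021 -0.181  0.   ] mm 207
.4452,.2659,.15 turn [0. 0. 0.] shift [-1.051 -0.18   0.1  ] mm 214
.4452,.2659,.02 turn [0. 0. 0.] shift [0.   0.   0.65] mm 130
```

>>> {"fn": "carry_out", "kwargs": {"motion": "0 0 0.31 -0.766 -0.638 0.133 1;0 0 0.31 -0.766 -0.638 0.133 1;0 0 0.31 -0.766 -0.638 0.133 1;0 0 0.31 -0.766 -0.638 0.133 1;0 0 0.31 -0.766 -0.638 0.133 1"}}

```text
clock: 0.62
eef_pos: [0.2801, -0.3376, 0.1695]
ee_rot: [[-0.1, -0.995, -0.0], [-0.995, 0.1, 0.001], [-0.001, 0.0, -1.0]]
force: [1.7, -0.9, 0.0]
width: 0.0855
```

>>> {"fn": "carry_out", "kwargs": {"motion": "0 0 0 -1 -0.18 0 1;0 0 0 -1 -0.18 0 1;0 0 0 -1 -0.18 0 1;0 0 0 -1 -0.18 0 1;0 0 0 -1 -0.18 0 1"}}

```text
clock: 1.03
eef_pos: [0.3358, -0.1402, 0.1698]
ee_rot: [[-0.101, -0.995, 0.0], [-0.995, 0.101, 0.001], [-0.001, -0.0, -1.0]]
force: [0.2, -0.3, 0.8]
width: 0.0855
```

>>> {"fn": "carry_out", "kwargs": {"motion": "0 0 0 -1 -0.18 0 1;0 0 0 -1 -0.18 0 1;0 0 0 -1 -0.18 0 1;0 0 0 -1 -0.18 0 1;0 0 0 -1 -0.18 0 1"}}

```text
clock: 1.45
eef_pos: [0.3909, 0.0543, 0.1703]
ee_rot: [[-0.101, -0.995, 0.001], [-0.995, 0.101, 0.001], [-0.001, -0.001, -1.0]]
force: [0.6, -1.7, 0.6]
width: 0.0854
```

```bash
python3 plan.py .4452,.2659,.15 .4452,.2659,.02
```

```text
t 1.45 p [0.3909 0.0543 0.1703] w 0.0854 q [-0.06 -0.23  1.86  0.    1.51  1.61]
.4452,.2659,.15 turn [-0.001  0.001 -0.005] shift [-1.08  -0.163  0.103] mm 219
.4452,.2659,.02 turn [0. 0. 0.] shift [0.   0.   0.65] mm 130
```

>>> {"fn": "carry_out", "kwargs": {"motion": "0 0 -0.005 -1 -0.163 0.1 1;0 0 -0.005 -1 -0.163 0.1 1;0 0 -0.005 -1 -0.163 0.1 1;0 0 -0.005 -1 -0.163 0.1 1;0 0 -0.005 -1 -0.163 0.1 1"}}

```text
clock: 1.87
eef_pos: [0.4434, 0.2527, 0.1502]
ee_rot: [[-0.092, -0.996, 0.001], [-0.996, 0.092, 0.001], [-0.001, -0.001, -1.0]]
force: [1.7, -0.4, -0.1]
width: 0.0849
```

```bash
python3 plan.py .4452,.2659,.09 .4452,.2659,.02
```

```text
t 1.87 p [0.4434 0.2527 0.1502] w 0.0849 q [0.37 0.04 1.66 0.   1.45 2.03]
.4452,.2659,.09 turn [-0.001  0.001  0.   ] shift [-0.066 -0.002  0.301] mm 62
.4452,.2659,.02 turn [0. 0. 0.] shift [0.   0.   0.35] mm 70
```

>>> {"fn": "carry_out", "kwargs": {"motion": "0 0 0 -0.066 -0.002 0 1;0 0 0 -0.066 -0.002 0.15 1;0 0 0 -0.066 -0.002 0.3 1;0 0 0 -0.066 -0.002 0.3 1;0 0 0 -0.066 -0.002 0.3 1"}}

```text
clock: 2.28
eef_pos: [0.4444, 0.2655, 0.0897]
ee_rot: [[-0.092, -0.996, -0.001], [-0.996, 0.092, -0.0], [0.0, 0.001, -1.0]]
force: [-0.1, 0.8, 0.5]
width: 0.0855
```

```bash
python3 plan.py .4452,.2659,.02; python3 -c "
from h import *
cv2.imwrite('pics/pre.png',np.hstack([crop(r.camera('scene')['img'],330,180,160,160,2.5),crop(r.camera('top')['img'],150,200,160,160,2.5)]))"
```

```text
t 2.28 p [0.4444 0.2655 0.0897] w 0.0855 q [0.39 0.09 1.72 0.   1.33 2.05]
.4452,.2659,.02 turn [ 0.001 -0.     0.   ] shift [-0.002 -0.004  0.348] mm 70
```

View pics/pre.png

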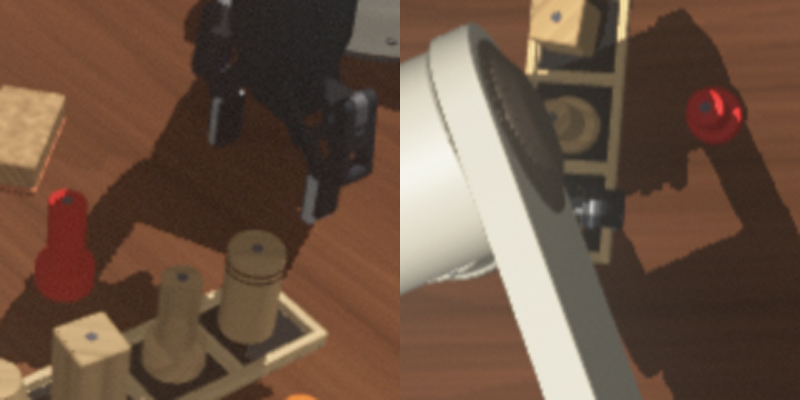

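The open jaws (scene crop: left tip near (222,135), right tip near (315,215)) straddle the grooved foot at (257,250), clear of the red stem. I'll go down and close.

>>> {"fn": "carry_out", "kwargs": {"motion": "0 0 0 -0.002 -0.004 0.17 1;0 0 0 -0.002 -0.004 0.345 1;0 0 0 -0.002 -0.004 0.345 1;0 0 0 -0.002 -0.004 0.345 1"}}

```text
clock: 2.72
eef_pos: [0.4469, 0.2661, 0.024]
ee_rot: [[-0.093, -0.996, 0.002], [-0.996, 0.093, 0.001], [-0.001, -0.002, -1.0]]
force: [0.5, -0.8, 1.0]
width: 0.0856
```

>>> {"fn": "carry_out", "kwargs": {"motion": "0 0 0 0 0 0 -1;0 0 0 0 0 0 -1;0 0 0 0 0 0 -1;0 0 0 0 0 0 -1;0 0 0 0 0 0 -1"}}

```text
clock: 3.13
eef_pos: [0.4479, 0.2664, 0.0257]
ee_rot: [[-0.093, -0.996, 0.005], [-0.996, 0.093, 0.002], [-0.002, -0.005, -1.0]]
force: [-2.3, -2.4, 12.7]
width: 0.0383
```

>>> {"fn": "carry_out", "kwargs": {"motion": "0 0 0 0 0 0 -1;0 0 0 0 0 0 -1;0 0 0 0 0 0 -1;0 0 0 0 0 0 -1;0 0 0 0 0 0 -1"}}

```text
clock: 3.55
eef_pos: [0.448, 0.2664, 0.0258]
ee_rot: [[-0.093, -0.996, 0.005], [-0.996, 0.093, 0.002], [-0.002, -0.005, -1.0]]
force: [-0.1, -0.8, 2.7]
width: 0.038
```

>>> {"fn": "carry_out", "kwargs": {"motion": "0 0 0 0 0 -0.1 -1;0 0 0 0 0 -0.3 -1;0 0 0 0 0 -0.5 -1;0 0 0 0 0 -0.7 -1;0 0 0 0 0 -0.7 -1"}}

```text
clock: 3.97
eef_pos: [0.4495, 0.2672, 0.1735]
ee_rot: [[-0.093, -0.996, 0.014], [-0.996, 0.093, 0.006], [-0.007, -0.013, -1.0]]
force: [0.9, -0.1, 0.3]
width: 0.0377
```

```bash
python3 plan.py .515,.106,.16 .582,-.055,.16 .649,-.2156,.16 .649,-.2156,.03; python3 -c "
from h import *
c=r.camera('scene');t=r.camera('top')
print('jar top',world(t,[(416,95)],.07),world(t,[(414,108)],.0),world(c,[(148,243)],.07),world(c,[(154,270)],0.))
cv2.imwrite('pics/lift.png',crop(c['img'],250,150,230,200,3))"
```

```text
t 3.97 p [0.4495 0.2672 0.1735] w 0.0377 q [0.39 0.04 1.61 0.   1.48 2.05]
.515,.106,.16 turn [-0.008  0.004 -0.   ] shift [ 0.772 -0.4    0.068] mm 174
.582,-.055,.16 turn [0. 0. 0.] shift [ 0.771 -0.408  0.   ] mm 174
.649,-.2156,.16 turn [0. 0. 0.] shift [ 0.769 -0.408  0.   ] mm 174
.649,-.2156,.03 turn [0. 0. 0.] shift [0.   0.   0.65] mm 130
jar top [[ 0.78704878 -0.12722273  0.07      ]] [[ 0.7847546  -0.13211358  0.        ]] [[ 0.78547491 -0.12737759  0.07      ]] [[ 0.78381892 -0.13224237  0.        ]]
```

View pics/lift.png

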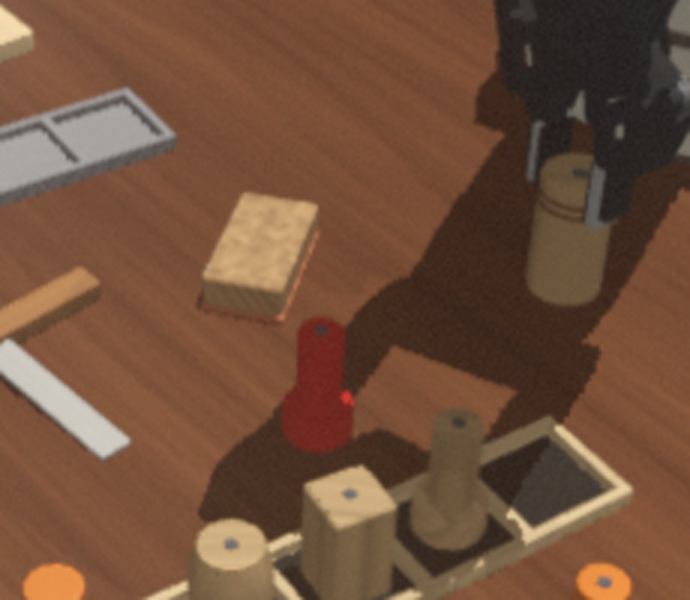

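```bash
python3 -c "
from h import *
c=r.camera('scene'); s=r.sense(); print(s['eef_pos'],s['width'])
for d in(.02,.03,.04,.052,.06): print(d,((pix(c,s['eef_pos']+[-.002,0,d])[0]-[250,150])*3).round(0))
print('bottom',[((pix(c,s['eef_pos']+[-.002,0,d-.072])[0]-[250,150])*3).round(0) for d in (.02,.04,.052)])
print('tip TCP',((pix(c,s['eef_pos'])[0]-[250,150])*3).round(0))
"
```

```text
[0.44711253 0.26607612 0.16550849] 0.03814799889538113
0.02 [569. 234.]
0.03 [571. 219.]
0.04 [573. 203.]
0.052 [576. 185.]
0.06 [578. 172.]
bottom [array([554., 339.]), array([558., 311.]), array([560., 294.])]
tip TCP [562. 266.]
```

```bash
python3 plan.py .515,.106,.165 .582,-.055,.165 .649,-.2156,.165 .649,-.2156,.03; python3 -c "
from h import *
c=r.camera('scene'); p=np.array([.448,.2665,.172])
for h in(-.005,0,.01,.02): print(h,[((pix(c,p+[dx,.02,h])[0]-[250,150])*3).round(0) for dx in (-.011,.011)])
"
```

```text
t 4.12 p [0.4471 0.2661 0.1655] w 0.0381 q [ 0.39  0.05  1.62 -0.    1.48  2.05]
.515,.106,.165 turn [-0.003  0.001 -0.   ] shift [ 0.765 -0.412  0.003] mm 174
.582,-.055,.165 turn [0. 0. 0.] shift [ 0.771 -0.408  0.   ] mm 174
.649,-.2156,.165 turn [0. 0. 0.] shift [ 0.769 -0.408  0.   ] mm 174
.649,-.2156,.03 turn [0. 0. 0.] shift [0.    0.    0.675] mm 135
-0.005 [array([603., 275.]), array([574., 291.])]
0 [array([604., 268.]), array([575., 283.])]
0.01 [array([607., 253.]), array([577., 268.])]
0.02 [array([609., 237.]), array([580., 253.])]
```

```bash
python3 -c "
from h import *
c=r.camera('scene'); p=np.array([.4444,.2655,.0897])
for h in(0,.01,.02,.03,.04): print(h,[((pix(c,p+[-dy*.09,dy,h])[0]-[330,180])*2.5).round(0) for dy in (-.045,.045)])
cv2.imwrite('pics/z.png',crop(c['img'],400,160,80,110,5))
print([((pix(c,r.sense()['eef_pos']+[0,.02,h])[0]-[400,160])*5).round(0) for h in(0,.01,.02,.03)], r.sense()['eef_pos'])
"
```

```text
0 [array([207., 202.]), array([310., 268.])]
0.01 [array([208., 191.]), array([312., 256.])]
0.02 [array([209., 180.]), array([314., 245.])]
0.03 [array([211., 168.]), array([317., 233.])]
0.04 [array([212., 156.]), array([319., 221.])]
[array([232., 426.]), array([235., 401.]), array([239., 375.]), array([243., 350.])] [0.44666175 0.2658822  0.16439297]
```

View pics/z.png

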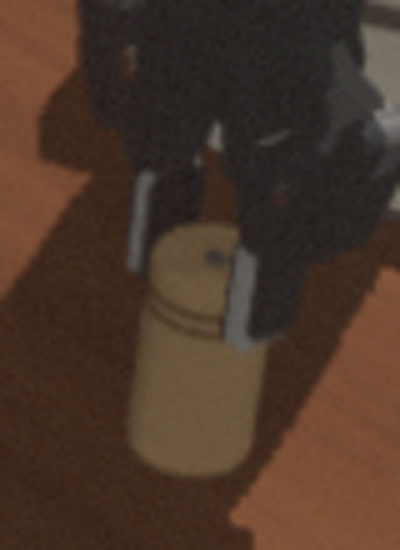

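The straight foot hangs nearly upright: its top dot is at crop (215,257), and that matches no slip. The pad tips sit about 30 mm above the reported TCP, at crop (240,345), so the grasps land higher than planned. I'll go lower on the others, above all the barrel. Now I'll carry this one over.

>>> {"fn": "carry_out", "kwargs": {"motion": "-0.003 0.001 0 0.15 -0.08 0 -1;-0.003 0.001 0 0.3 -0.16 0 -1;-0.003 0.001 0 0.45 -0.24 0 -1;-0.003 0.001 0 0.6 -0.32 0 -1;-0.003 0.001 0 0.77 -0.41 0 -1"}}

```text
clock: 4.63
eef_pos: [0.5136, 0.1038, 0.163]
ee_rot: [[-0.092, -0.996, -0.004], [-0.996, 0.092, 0.0], [0.0, 0.004, -1.0]]
force: [0.1, 1.3, -0.7]
width: 0.0377
```

>>> {"fn": "carry_out", "kwargs": {"motion": "0 0 0 0.15 -0.08 0 -1;0 0 0 0.3 -0.16 0 -1;0 0 0 0.45 -0.24 0 -1;0 0 0 0.6 -0.32 0 -1;0 0 0 0.77 -0.41 0 -1"}}

```text
clock: 5.05
eef_pos: [0.5808, -0.0583, 0.1612]
ee_rot: [[-0.092, -0.996, -0.007], [-0.996, 0.092, 0.001], [-0.0, 0.007, -1.0]]
force: [0.5, 1.3, -0.7]
width: 0.0379
```

>>> {"fn": "carry_out", "kwargs": {"motion": "0 0 0 0.15 -0.08 0 -1;0 0 0 0.3 -0.16 0 -1;0 0 0 0.45 -0.24 0 -1;0 0 0 0.6 -0.32 0 -1;0 0 0 0.77 -0.41 0 -1"}}

```text
clock: 5.47
eef_pos: [0.6481, -0.2202, 0.1589]
ee_rot: [[-0.092, -0.996, -0.009], [-0.996, 0.092, 0.002], [-0.001, 0.009, -1.0]]
force: [1.1, 0.9, -0.3]
width: 0.0383
```

```bash
python3 plan.py .649,-.2156,.10 .649,-.2156,.026
```

```text
t 5.47 p [ 0.6481 -0.2202  0.1589] w 0.0383 q [-0.44  0.4   1.2  -0.    1.55  1.22]
.649,-.2156,.10 turn [0.006 0.001 0.   ] shift [-0.023 -0.005  0.294] mm 59
.649,-.2156,.026 turn [0. 0. 0.] shift [0.   0.   0.37] mm 74
```

>>> {"fn": "carry_out", "kwargs": {"motion": "0.006 0.001 0 -0.023 -0.005 0 -1;0.006 0.001 0 -0.023 -0.005 0.15 -1;0.006 0.001 0 -0.023 -0.005 0.29 -1;0.006 0.001 0 -0.023 -0.005 0.4 -1;0.006 0.001 0 -0.023 -0.005 0.4 -1"}}

```text
clock: 5.88
eef_pos: [0.6461, -0.2144, 0.0722]
ee_rot: [[-0.092, -0.996, -0.008], [-0.996, 0.092, 0.004], [-0.003, 0.008, -1.0]]
force: [-1.0, 1.1, -1.3]
width: 0.0377
```

```bash
python3 plan.py .649,-.2156,.03 .649,-.2156,.024; python3 -c "
from h import *
cv2.imwrite('pics/pl.png',crop(r.camera('scene')['img'],150,110,180,150,4))"
```

```text
t 5.88 p [ 0.6461 -0.2144  0.0722] w 0.0377 q [-0.43  0.44  1.32 -0.    1.39  1.23]
.649,-.2156,.03 turn [0.005 0.002 0.   ] shift [ 0.005 -0.017  0.211] mm 42
.649,-.2156,.024 turn [0. 0. 0.] shift [0.   0.   0.03] mm 6
```

View pics/pl.png

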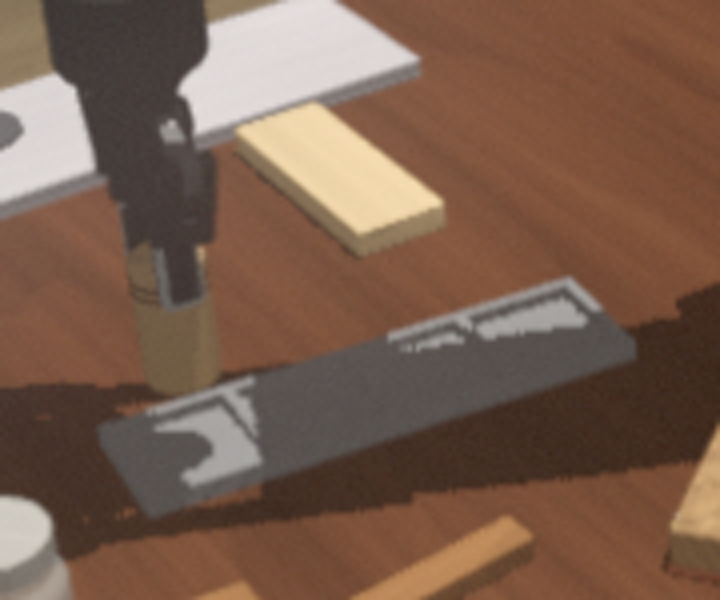

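The foot (crop (180,320)) leans a few degrees in the jaws, over the far bay. I'll lower it gently to the floor so it levels itself, then open.

>>> {"fn": "carry_out", "kwargs": {"motion": "0.005 0.002 0 0.005 -0.012 0.06 -1;0.005 0.002 0 0.005 -0.012 0.12 -1;0.005 0.002 0 0.005 -0.012 0.18 -1;0.005 0.002 0 0.005 -0.012 0.21 -1;0.005 0.002 0 0.005 -0.012 0.225 -1"}}

```text
clock: 6.35
eef_pos: [0.6488, -0.2158, 0.0295]
ee_rot: [[-0.092, -0.996, 0.001], [-0.996, 0.092, -0.001], [0.001, -0.001, -1.0]]
force: [0.1, 0.4, -0.9]
width: 0.0382
```

```bash
python3 plan.py .649,-.2156,.023
```

```text
t 6.35 p [ 0.6488 -0.2158  0.0295] w 0.0382 q [-0.43  0.47  1.37 -0.    1.3   1.23]
.649,-.2156,.023 turn [-0.001 -0.001  0.   ] shift [-0.001 -0.001  0.032] mm 6
```

>>> {"fn": "carry_out", "kwargs": {"motion": "0 0 0 0 0 0.01 -1;0 0 0 0 0 0.02 -1;0 0 0 0 0 0.03 -1;0 0 0 0 0 0.033 -1;0 0 0 0 0 0.033 -1"}}

```text
clock: 6.77
eef_pos: [0.6493, -0.216, 0.0239]
ee_rot: [[-0.092, -0.996, 0.003], [-0.996, 0.092, -0.002], [0.001, -0.003, -1.0]]
force: [-0.3, 0.1, 4.9]
width: 0.0382
```

>>> {"fn": "carry_out", "kwargs": {"motion": "0 0 0 0 0 0.008 -1;0 0 0 0 0 0.008 -1;0 0 0 0 0 0.008 -1"}}

```text
clock: 7.02
eef_pos: [0.6499, -0.2161, 0.0239]
ee_rot: [[-0.092, -0.996, 0.004], [-0.996, 0.092, -0.002], [0.002, -0.004, -1.0]]
force: [-3.8, 1.9, 11.7]
width: 0.0383
```

>>> {"fn": "carry_out", "kwargs": {"motion": "0 0 0 0 0 0 -0.2;0 0 0 0 0 0 0;0 0 0 0 0 0 0.5;0 0 0 0 0 0 1;0 0 0 0 0 0 1"}}

```text
clock: 7.43
eef_pos: [0.6498, -0.2161, 0.0237]
ee_rot: [[-0.092, -0.996, 0.004], [-0.996, 0.092, -0.002], [0.002, -0.004, -1.0]]
force: [0.5, -0.2, -0.9]
width: 0.0767
```

```bash
python3 plan.py; python3 -c "
from h import *
cv2.imwrite('pics/rel.png',crop(r.camera('scene')['img'],150,130,120,120,5))"
```

```text
t 7.43 p [ 0.6498 -0.2161  0.0237] w 0.0767 q [-0.43  0.47  1.38 -0.    1.29  1.23]
```

View pics/rel.png

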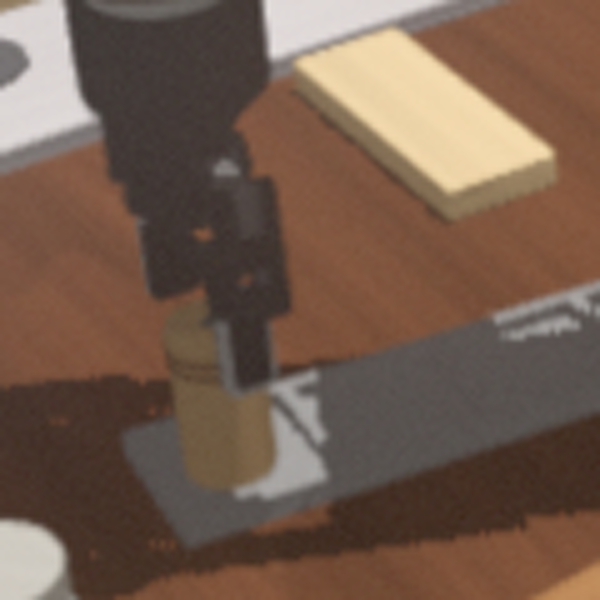

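The straight foot stands in the far bay, levelled, with the jaws open around it. The crop shows its base at about (230,470), inside the bay. Next I'll go up and across to the stem foot.

>>> {"fn": "carry_out", "kwargs": {"motion": "0 0 0 0 0 -0.1 1;0 0 0 0 0 -0.25 1;0 0 0 0 0 -0.4 1;0 0 0 0 0 -0.5 1;0 0 0 0 0 -0.5 1"}}

```text
clock: 7.9
eef_pos: [0.651, -0.2166, 0.1289]
ee_rot: [[-0.092, -0.996, 0.01], [-0.996, 0.092, -0.005], [0.004, -0.01, -1.0]]
force: [0.0, -0.2, 0.5]
width: 0.0856
```

```bash
python3 plan.py .603,-.057,.12 .557,.102,.12 .5105,.2612,.12 .5105,.2612,.006
```

```text
t 7.9 p [ 0.651  -0.2166  0.1289] w 0.0856 q [-0.43  0.4   1.26 -0.    1.47  1.23]
.603,-.057,.12 turn [-0.007 -0.003  0.   ] shift [-0.773  0.313  0.038] mm 167
.557,.102,.12 turn [0. 0. 0.] shift [-0.77   0.302  0.   ] mm 166
.5105,.2612,.12 turn [0. 0. 0.] shift [-0.771  0.305  0.   ] mm 166
.5105,.2612,.006 turn [0. 0. 0.] shift [0.   0.   0.57] mm 114
```

>>> {"fn": "carry_out", "kwargs": {"motion": "-0.007 -0.003 0 -0.2 0.08 0 1;-0.007 -0.003 0 -0.4 0.16 0.03 1;-0.007 -0.003 0 -0.6 0.24 0.03 1;-0.007 -0.003 0 -0.773 0.313 0.03 1;-0.007 -0.003 0 -0.773 0.313 0.03 1"}}

```text
clock: 8.32
eef_pos: [0.601, -0.051, 0.1215]
ee_rot: [[-0.088, -0.996, -0.001], [-0.996, 0.088, 0.003], [-0.003, 0.001, -1.0]]
force: [-0.5, -0.3, -0.5]
width: 0.0856
```

>>> {"fn": "carry_out", "kwargs": {"motion": "0 0 0 -0.2 0.08 0 1;0 0 0 -0.4 0.16 0 1;0 0 0 -0.6 0.24 0 1;0 0 0 -0.77 0.303 0 1;0 0 0 -0.77 0.303 0 1"}}

```text
clock: 8.73
eef_pos: [0.5522, 0.1129, 0.122]
ee_rot: [[-0.084, -0.996, -0.002], [-0.996, 0.084, 0.004], [-0.004, 0.002, -1.0]]
force: [-0.8, 0.2, 0.9]
width: 0.0854
```

>>> {"fn": "carry_out", "kwargs": {"motion": "0 0 0 -0.2 0.08 0 1;0 0 0 -0.4 0.16 0 1;0 0 0 -0.6 0.24 0 1;0 0 0 -0.77 0.305 0 1;0 0 0 -0.77 0.305 0 1"}}

```text
clock: 9.15
eef_pos: [0.5022, 0.2766, 0.1225]
ee_rot: [[-0.081, -0.997, -0.002], [-0.997, 0.081, 0.006], [-0.005, 0.003, -1.0]]
force: [-0.2, 0.2, -0.0]
width: 0.0851
```

```bash
python3 plan.py .5105,.2612,.006
```

```text
t 9.15 p [0.5022 0.2766 0.1225] w 0.0851 q [0.37 0.18 1.55 0.01 1.41 2.02]
.5105,.2612,.006 turn [0.002 0.003 0.008] shift [ 0.077 -0.049  0.582] mm 118
```

>>> {"fn": "carry_out", "kwargs": {"motion": "0.002 0.003 0.008 0.077 -0.049 0 1;0.002 0.003 0.008 0.077 -0.049 0 1;0.002 0.003 0.008 0.077 -0.049 0.15 1;0.002 0.003 0.008 0.077 -0.049 0.25 1;0.002 0.003 0.008 0.077 -0.049 0.25 1"}}

```text
clock: 9.57
eef_pos: [0.509, 0.2592, 0.0684]
ee_rot: [[-0.095, -0.996, -0.005], [-0.996, 0.095, -0.001], [0.002, 0.005, -1.0]]
force: [-0.0, -0.5, -1.3]
width: 0.0852
```

```bash
python3 plan.py .5105,.2612,.008
```

```text
t 9.57 p [0.509  0.2592 0.0684] w 0.0852 q [0.34 0.22 1.62 0.   1.31 2.  ]
.5105,.2612,.008 turn [ 0.003 -0.001 -0.001] shift [-0.011 -0.008  0.302] mm 60
```

>>> {"fn": "carry_out", "kwargs": {"motion": "0.003 0 0 -0.011 -0.008 0.1 1;0.003 0 0 -0.011 -0.008 0.2 1;0.003 0 0 -0.011 -0.008 0.3 1;0.003 0 0 -0.011 -0.006 0.31 1;0.003 0 0 -0.011 -0.006 0.31 1"}}

```text
clock: 9.98
eef_pos: [0.5101, 0.2606, 0.0066]
ee_rot: [[-0.095, -0.995, -0.001], [-0.995, 0.095, -0.002], [0.002, 0.001, -1.0]]
force: [-0.8, -0.4, 1.1]
width: 0.0854
```

```bash
python3 plan.py .5105,.2612,.008;  python3 -c "
from h import *
cv2.imwrite('pics/st.png',crop(r.camera('scene')['img'],310,210,150,150,4))"
```

```text
t 9.98 p [0.5101 0.2606 0.0066] w 0.0854 q [ 0.34  0.28  1.68 -0.    1.18  2.01]
.5105,.2612,.008 turn [ 0.001 -0.001 -0.002] shift [-0.003 -0.002 -0.007] mm 2
```

View pics/st.png

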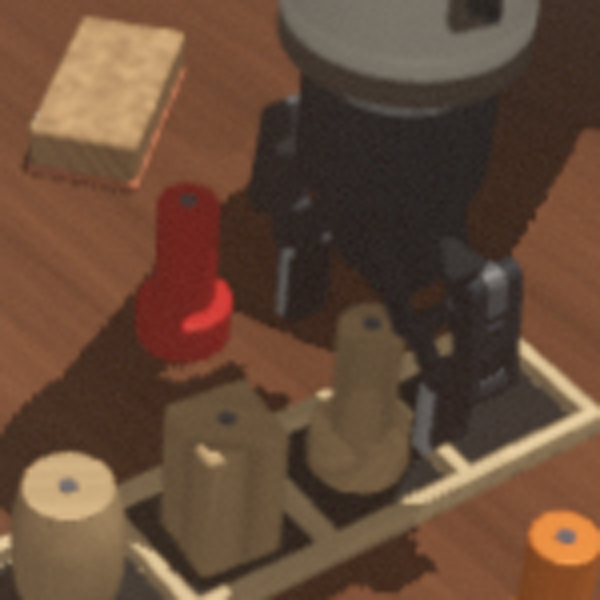

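The jaws straddle the stem: far pad tip at (285,310), near pad tip at (427,445), stem dot at (372,322). The tips are above the base disc, so I'll close.

>>> {"fn": "carry_out", "kwargs": {"motion": "0 0 0 0 0 0 -1;0 0 0 0 0 0 -1;0 0 0 0 0 0 -1;0 0 0 0 0 0 -1;0 0 0 0 0 0 -1"}}

```text
clock: 10.45
eef_pos: [0.5109, 0.2611, 0.0081]
ee_rot: [[-0.095, -0.995, 0.001], [-0.995, 0.095, -0.001], [0.001, -0.001, -1.0]]
force: [-0.5, 0.3, 12.9]
width: 0.027
```

>>> {"fn": "carry_out", "kwargs": {"motion": "0 0 0 0 0 0 -1;0 0 0 0 0 0 -1;0 0 0 0 0 0 -1;0 0 0 0 0 0 -1"}}

```text
clock: 10.78
eef_pos: [0.511, 0.2611, 0.0082]
ee_rot: [[-0.095, -0.995, 0.001], [-0.995, 0.095, -0.001], [0.001, -0.001, -1.0]]
force: [0.2, -0.3, 2.1]
width: 0.0267
```

>>> {"fn": "carry_out", "kwargs": {"motion": "0 0 0 0 0 -0.1 -1;0 0 0 0 0 -0.25 -1;0 0 0 0 0 -0.4 -1;0 0 0 0 0 -0.55 -1;0 0 0 0 0 -0.65 -1"}}

```text
clock: 11.2
eef_pos: [0.5113, 0.2614, 0.1411]
ee_rot: [[-0.095, -0.995, 0.003], [-0.995, 0.095, -0.0], [0.0, -0.003, -1.0]]
force: [-0.6, -0.3, 0.0]
width: 0.027
```

```bash
python3 plan.py .533,.105,.135 .556,-.052,.135 .5781,-.2079,.135
```

```text
t 11.2 p [0.5113 0.2614 0.1411] w 0.027 q [ 0.34  0.17  1.53 -0.    1.44  2.01]
.533,.105,.135 turn [-0.002 -0.    -0.002] shift [ 0.768 -0.182  0.031] mm 158
.556,-.052,.135 turn [0. 0. 0.] shift [ 0.771 -0.187  0.   ] mm 159
.5781,-.2079,.135 turn [0. 0. 0.] shift [ 0.766 -0.182  0.   ] mm 157
```

>>> {"fn": "carry_out", "kwargs": {"motion": "-0.002 0 -0.002 0.15 -0.035 0 -1;-0.002 0 -0.002 0.3 -0.07 0 -1;-0.002 0 -0.002 0.45 -0.105 0 -1;-0.002 0 -0.002 0.6 -0.14 0 -1;-0.002 0 -0.002 0.768 -0.182 0 -1"}}

```text
clock: 11.62
eef_pos: [0.5326, 0.104, 0.1412]
ee_rot: [[-0.091, -0.996, -0.0], [-0.996, 0.091, 0.0], [0.0, 0.0, -1.0]]
force: [1.6, 0.4, -1.2]
width: 0.0267
```

>>> {"fn": "carry_out", "kwargs": {"motion": "0 0 0 0.15 -0.035 0 -1;0 0 0 0.3 -0.07 0 -1;0 0 0 0.45 -0.105 0 -1;0 0 0 0.6 -0.14 0 -1;0 0 0 0.768 -0.185 0 -1"}}

```text
clock: 12.03
eef_pos: [0.5552, -0.0534, 0.1412]
ee_rot: [[-0.091, -0.996, -0.0], [-0.996, 0.091, 0.0], [-0.0, 0.0, -1.0]]
force: [0.4, 0.0, -0.7]
width: 0.0269
```

>>> {"fn": "carry_out", "kwargs": {"motion": "0 0 0 0.15 -0.035 0 -1;0 0 0 0.3 -0.07 0 -1;0 0 0 0.45 -0.105 0 -1;0 0 0 0.6 -0.14 0 -1;0 0 0 0.766 -0.182 0 -1"}}

```text
clock: 12.45
eef_pos: [0.5774, -0.2105, 0.141]
ee_rot: [[-0.091, -0.996, -0.0], [-0.996, 0.091, 0.001], [-0.0, 0.001, -1.0]]
force: [0.5, 0.6, -0.2]
width: 0.0268
```

```bash
python3 plan.py .5781,-.2079,.02
```

```text
t 12.45 p [ 0.5774 -0.2105  0.141 ] w 0.0268 q [-0.48  0.26  1.42  0.    1.46  1.19]
.5781,-.2079,.02 turn [0.    0.    0.001] shift [-0.013 -0.003  0.605] mm 121
```

>>> {"fn": "carry_out", "kwargs": {"motion": "0 0 0 -0.013 -0.003 0.05 -1;0 0 0 -0.013 -0.003 0.2 -1;0 0 0 -0.013 -0.003 0.4 -1;0 0 0 -0.013 -0.003 0.55 -1;0 0 0 -0.013 -0.003 0.6 -1"}}

```text
clock: 12.87
eef_pos: [0.5758, -0.2068, 0.0161]
ee_rot: [[-0.091, -0.996, -0.006], [-0.996, 0.091, 0.003], [-0.003, 0.006, -1.0]]
force: [-1.0, 0.2, -1.0]
width: 0.0268
```

```bash
python3 plan.py .5781,-.2079,.007
```

```text
t 12.87 p [ 0.5758 -0.2068  0.0161] w 0.0268 q [-0.47  0.35  1.57  0.    1.23  1.19]
.5781,-.2079,.007 turn [0.004 0.002 0.001] shift [ 0.005 -0.012  0.045] mm 9
```

>>> {"fn": "carry_out", "kwargs": {"motion": "0.004 0.002 0 0.004 -0.01 0 -1;0.004 0.002 0 0.004 -0.01 0.015 -1;0.004 0.002 0 0.004 -0.01 0.03 -1;0.004 0.002 0 0.004 -0.01 0.045 -1;0.004 0.002 0 0.004 -0.01 0.048 -1"}}

```text
clock: 13.28
eef_pos: [0.5781, -0.208, 0.0073]
ee_rot: [[-0.091, -0.996, 0.001], [-0.996, 0.091, -0.001], [0.001, -0.001, -1.0]]
force: [0.1, 0.3, 0.3]
width: 0.0269
```

>>> {"fn": "carry_out", "kwargs": {"motion": "0 0 0 0 0 0.005 -1;0 0 0 0 0 0.01 -1;0 0 0 0 0 0.01 -1"}}

```text
clock: 13.53
eef_pos: [0.5787, -0.2081, 0.0062]
ee_rot: [[-0.091, -0.996, 0.002], [-0.996, 0.091, -0.002], [0.001, -0.003, -1.0]]
force: [0.1, 1.4, 4.9]
width: 0.0266
```

>>> {"fn": "carry_out", "kwargs": {"motion": "0 0 0 0 0 0 -0.3;0 0 0 0 0 0 0;0 0 0 0 0 0 0.5;0 0 0 0 0 0 1;0 0 0 0 0 0 1"}}

```text
clock: 13.95
eef_pos: [0.5786, -0.2081, 0.0062]
ee_rot: [[-0.091, -0.996, 0.002], [-0.996, 0.091, -0.001], [0.001, -0.002, -1.0]]
force: [-1.0, -0.1, -0.0]
width: 0.0763
```

>>> {"fn": "carry_out", "kwargs": {"motion": "0 0 0 0 0 -0.05 1;0 0 0 0 0 -0.2 1;0 0 0 0 0 -0.4 1;0 0 0 0 0 -0.55 1;0 0 0 0 0 -0.55 1"}}

```text
clock: 14.37
eef_pos: [0.5807, -0.2091, 0.1239]
ee_rot: [[-0.091, -0.996, 0.011], [-0.996, 0.091, -0.006], [0.005, -0.011, -1.0]]
force: [0.6, 0.2, 0.6]
width: 0.0852
```

```bash
python3 plan.py .581,-.052,.12 .5835,.104,.12 .5862,.2596,.12,-98; python3 -c "
from h import *
c=r.camera('scene')['img']
cv2.imwrite('pics/two.png',np.hstack([crop(c,160,140,150,120,2.6),crop(cv2.imread('pics/top0.png'),195,185,45,37,8.43)[:312,:370]]))"
```

```text
t 14.37 p [ 0.5807 -0.2091  0.1239] w 0.0852 q [-0.47  0.26  1.45 -0.    1.42  1.19]
.581,-.052,.12 turn [-0.007 -0.003  0.001] shift [-0.782  0.07   0.015] mm 157
.5835,.104,.12 turn [0. 0. 0.] shift [-0.778  0.06   0.   ] mm 156
.5862,.2596,.12,-98 turn [0.   0.   0.03] shift [-0.776  0.058  0.   ] mm 156
```

View pics/two.png

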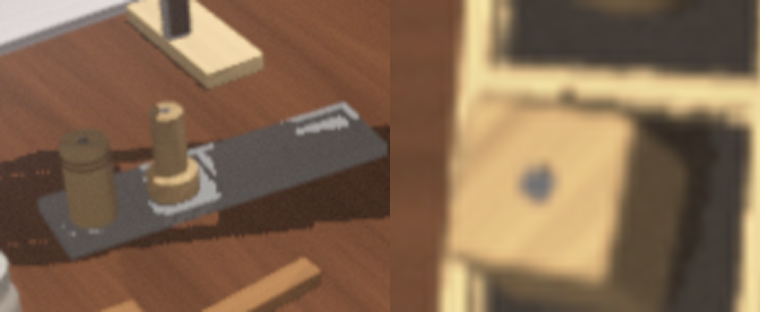

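Both placed feet stand upright in the far and second-far bays: straight at crop (88,180), stem at (172,150). The square's top-face edges, with corners (475,97), (637,115), (607,278) and (450,255), give a jaw yaw of about -100°.

>>> {"fn": "carry_out", "kwargs": {"motion": "-0.007 -0.003 0 -0.2 0.018 0 1;-0.007 -0.003 0 -0.4 0.036 0 1;-0.007 -0.003 0 -0.6 0.054 0 1;-0.007 -0.003 0 -0.782 0.07 0 1;-0.007 -0.003 0 -0.782 0.07 0 1"}}

```text
clock: 14.83
eef_pos: [0.5795, -0.046, 0.12]
ee_rot: [[-0.087, -0.996, -0.003], [-0.996, 0.087, 0.003], [-0.003, 0.003, -1.0]]
force: [0.1, 0.9, 0.2]
width: 0.0856
```

>>> {"fn": "carry_out", "kwargs": {"motion": "0 0 0 -0.2 0.016 0 1;0 0 0 -0.4 0.032 0 1;0 0 0 -0.6 0.046 0 1;0 0 0 -0.778 0.06 0 1;0 0 0 -0.778 0.06 0 1"}}

```text
clock: 15.25
eef_pos: [0.5803, 0.1156, 0.1203]
ee_rot: [[-0.083, -0.997, -0.004], [-0.997, 0.083, 0.005], [-0.004, 0.004, -1.0]]
force: [0.7, -0.3, -0.6]
width: 0.0855
```

>>> {"fn": "carry_out", "kwargs": {"motion": "0 0 0.05 -0.2 0.016 0 1;0 0 0.05 -0.4 0.032 0 1;0 0 0.05 -0.6 0.046 0 1;0 0 0.05 -0.7 0.055 0 1;0 0 0.05 -0.7 0.055 0 1"}}

```text
clock: 15.67
eef_pos: [0.58, 0.2601, 0.1205]
ee_rot: [[-0.157, -0.988, -0.005], [-0.988, 0.157, 0.005], [-0.005, 0.005, -1.0]]
force: [-0.1, 1.3, 0.2]
width: 0.0856
```

```bash
python3 plan.py .5862,.2596,.065,-100
```

```text
t 15.67 p [0.58   0.2601 0.1205] w 0.0856 q [0.3  0.31 1.4  0.01 1.44 2.02]
.5862,.2596,.065,-100 turn [0.004 0.003 0.011] shift [-0.001 -0.032  0.277] mm 56
```

>>> {"fn": "carry_out", "kwargs": {"motion": "0.004 0.003 0.011 -0.001 -0.032 0 1;0.004 0.003 0.011 -0.001 -0.032 0 1;0.004 0.003 0.011 -0.001 -0.032 0.15 1;0.004 0.003 0.011 -0.001 -0.032 0.27 1;0.004 0.003 0.011 -0.001 -0.032 0.27 1"}}

```text
clock: 16.08
eef_pos: [0.5842, 0.2577, 0.0617]
ee_rot: [[-0.176, -0.984, -0.006], [-0.984, 0.176, -0.002], [0.003, 0.005, -1.0]]
force: [-0.5, 0.0, -0.6]
width: 0.0855
```

```bash
python3 plan.py .5862,.2596,.002,-100
```

```text
t 16.08 p [0.5842 0.2577 0.0617] w 0.0855 q [ 0.3   0.36  1.45 -0.    1.33  2.04]
.5862,.2596,.002,-100 turn [ 0.003 -0.002 -0.001] shift [-0.012 -0.01   0.299] mm 60
```

>>> {"fn": "carry_out", "kwargs": {"motion": "0.003 -0.002 0 -0.012 -0.009 0.1 1;0.003 -0.002 0 -0.012 -0.009 0.2 1;0.003 -0.002 0 -0.012 -0.009 0.28 1;0.003 -0.002 0 -0.012 -0.009 0.3 1;0.003 -0.002 0 -0.012 -0.009 0.3 1"}}

```text
clock: 16.5
eef_pos: [0.5861, 0.2588, 0.0018]
ee_rot: [[-0.177, -0.984, -0.002], [-0.984, 0.177, -0.001], [0.001, 0.001, -1.0]]
force: [-0.1, -0.1, -0.5]
width: 0.0858
```

>>> {"fn": "carry_out", "kwargs": {"motion": "0 0 0 0 0 0 -1;0 0 0 0 0 0 -1;0 0 0 0 0 0 -1;0 0 0 0 0 0 -1;0 0 0 0 0 0 -1"}}

```text
clock: 16.92
eef_pos: [0.5865, 0.2589, 0.0028]
ee_rot: [[-0.177, -0.984, -0.0], [-0.984, 0.177, -0.0], [0.0, 0.0, -1.0]]
force: [-1.2, -0.5, 6.0]
width: 0.0373
```

>>> {"fn": "carry_out", "kwargs": {"motion": "0 0 0 0 0 0 -1;0 0 0 0 0 0 -1;0 0 0 0 0 0 -1;0 0 0 0 0 0 -1"}}

```text
clock: 17.25
eef_pos: [0.5865, 0.259, 0.0029]
ee_rot: [[-0.176, -0.984, -0.0], [-0.984, 0.176, -0.0], [0.0, 0.0, -1.0]]
force: [-1.4, 0.2, 0.7]
width: 0.037
```

```bash
python3 plan.py
```

```text
t 17.25 p [0.5865 0.259  0.0029] w 0.037 q [ 0.3   0.41  1.51 -0.    1.22  2.04]
```

Gripped at 37 mm, as expected for a 38 mm block. I'll lift and carry it to bay -35 mm at (.5085,-.2003).

>>> {"fn": "carry_out", "kwargs": {"motion": "0 0 0 0 0 -0.1 -1;0 0 0 0 0 -0.25 -1;0 0 0 0 0 -0.4 -1;0 0 0 0 0 -0.55 -1;0 0 0 0 0 -0.65 -1"}}

```text
clock: 17.67
eef_pos: [0.587, 0.2592, 0.136]
ee_rot: [[-0.176, -0.984, 0.002], [-0.984, 0.176, 0.0], [-0.001, -0.002, -1.0]]
force: [0.3, 0.1, -0.3]
width: 0.0374
```

```bash
python3 plan.py .561,.106,.135,-96.3 .535,-.047,.135,-96.3 .5085,-.2003,.135,-96.3
```

```text
t 17.67 p [0.587  0.2592 0.136 ] w 0.0374 q [ 0.3   0.31  1.36 -0.    1.46  2.04]
.561,.106,.135,-96.3 turn [-0.001  0.    -0.043] shift [ 0.777 -0.007  0.004] mm 155
.535,-.047,.135,-96.3 turn [0. 0. 0.] shift [0.775 0.045 0.   ] mm 155
.5085,-.2003,.135,-96.3 turn [0. 0. 0.] shift [0.776 0.048 0.   ] mm 156
```

>>> {"fn": "carry_out", "kwargs": {"motion": "0 0 -0.043 0.15 0 0 -1;0 0 -0.043 0.3 0 0 -1;0 0 -0.043 0.45 0 0 -1;0 0 -0.043 0.6 -0.005 0 -1;0 0 -0.043 0.777 -0.007 0 -1"}}

```text
clock: 18.08
eef_pos: [0.5605, 0.1053, 0.1358]
ee_rot: [[-0.109, -0.994, 0.002], [-0.994, 0.109, 0.001], [-0.001, -0.002, -1.0]]
force: [1.1, -0.2, -0.6]
width: 0.0376
```

>>> {"fn": "carry_out", "kwargs": {"motion": "0 0 0 0.15 0.009 0 -1;0 0 0 0.3 0.018 0 -1;0 0 0 0.45 0.027 0 -1;0 0 0 0.6 0.036 0 -1;0 0 0 0.775 0.045 0 -1"}}

```text
clock: 18.5
eef_pos: [0.5342, -0.0487, 0.1357]
ee_rot: [[-0.108, -0.994, 0.002], [-0.994, 0.108, 0.001], [-0.001, -0.002, -1.0]]
force: [0.3, -0.1, -0.3]
width: 0.0376
```

>>> {"fn": "carry_out", "kwargs": {"motion": "0 0 0 0.15 0.009 0 -1;0 0 0 0.3 0.018 0 -1;0 0 0 0.45 0.027 0 -1;0 0 0 0.6 0.036 0 -1;0 0 0 0.775 0.047 0 -1"}}

```text
clock: 18.92
eef_pos: [0.5076, -0.2027, 0.1356]
ee_rot: [[-0.108, -0.994, 0.002], [-0.994, 0.108, 0.001], [-0.001, -0.002, -1.0]]
force: [1.1, -0.1, -1.0]
width: 0.0369
```

```bash
python3 plan.py .5085,-.2003,.015,-96.3
```

```text
t 18.92 p [ 0.5076 -0.2027  0.1356] w 0.0369 q [-0.52  0.12  1.6   0.    1.42  1.16]
.5085,-.2003,.015,-96.3 turn [-0.001  0.001  0.001] shift [-0.012 -0.002  0.603] mm 121
```

>>> {"fn": "carry_out", "kwargs": {"motion": "0 0 0 -0.012 -0.005 0.05 -1;0 0 0 -0.012 -0.005 0.2 -1;0 0 0 -0.012 -0.005 0.4 -1;0 0 0 -0.012 -0.005 0.55 -1;0 0 0 -0.012 -0.005 0.59 -1"}}

```text
clock: 19.33
eef_pos: [0.5068, -0.1991, 0.013]
ee_rot: [[-0.108, -0.994, -0.003], [-0.994, 0.108, 0.004], [-0.004, 0.003, -1.0]]
force: [-1.1, 1.2, -1.8]
width: 0.0373
```

```bash
python3 plan.py .5085,-.2003,.0015,-96.3
```

```text
t 19.33 p [ 0.5068 -0.1991  0.013 ] w 0.0373 q [-0.52  0.22  1.74  0.    1.18  1.16]
.5085,-.2003,.0015,-96.3 turn [0.002 0.002 0.001] shift [ 0.006 -0.009  0.058] mm 12
```

>>> {"fn": "carry_out", "kwargs": {"motion": "0.002 0.002 0 0.004 -0.008 0.015 -1;0.002 0.002 0 0.004 -0.008 0.03 -1;0.002 0.002 0 0.004 -0.008 0.045 -1;0.002 0.002 0 0.004 -0.008 0.058 -1;0.002 0.002 0 0.004 -0.008 0.06 -1"}}

```text
clock: 19.75
eef_pos: [0.5088, -0.2002, 0.0018]
ee_rot: [[-0.108, -0.994, 0.001], [-0.994, 0.108, -0.0], [-0.0, -0.001, -1.0]]
force: [0.1, 0.1, -1.0]
width: 0.0374
```

>>> {"fn": "carry_out", "kwargs": {"motion": "0 0 0 0 0 0.004 -1;0 0 0 0 0 0.008 -1;0 0 0 0 0 0.008 -1"}}

```text
clock: 20.0
eef_pos: [0.5093, -0.2004, 0.0009]
ee_rot: [[-0.108, -0.994, 0.002], [-0.994, 0.108, -0.001], [0.0, -0.002, -1.0]]
force: [0.4, 0.8, 4.5]
width: 0.0376
```

Contact came at the expected height. I'll release, rise and head for the barrel.

>>> {"fn": "carry_out", "kwargs": {"motion": "0 0 0 0 0 0 -0.2;0 0 0 0 0 0 0;0 0 0 0 0 0 0.5;0 0 0 0 0 0 1;0 0 0 0 0 0 1"}}

```text
clock: 20.42
eef_pos: [0.5092, -0.2004, 0.0008]
ee_rot: [[-0.108, -0.994, 0.002], [-0.994, 0.108, -0.001], [0.0, -0.002, -1.0]]
force: [-0.2, 0.7, -1.1]
width: 0.0767
```

>>> {"fn": "carry_out", "kwargs": {"motion": "0 0 0 0 0 -0.05 1;0 0 0 0 0 -0.2 1;0 0 0 0 0 -0.4 1;0 0 0 0 0 -0.55 1;0 0 0 0 0 -0.58 1"}}

```text
clock: 20.83
eef_pos: [0.5107, -0.2013, 0.1231]
ee_rot: [[-0.108, -0.994, 0.008], [-0.994, 0.108, -0.004], [0.003, -0.009, -1.0]]
force: [1.8, -0.3, 0.3]
width: 0.0852
```

```bash
python3 plan.py .558,-.05,.12 .607,.099,.12 .656,.2483,.12
```

```text
t 20.83 p [ 0.5107 -0.2013  0.1231] w 0.0852 q [-0.52  0.13  1.62  0.    1.39  1.16]
.558,-.05,.12 turn [-0.006 -0.002 -0.01 ] shift [-0.777 -0.153  0.014] mm 158
.607,.099,.12 turn [0. 0. 0.] shift [-0.764 -0.175  0.   ] mm 157
.656,.2483,.12 turn [0. 0. 0.] shift [-0.766 -0.175  0.   ] mm 157
```

>>> {"fn": "carry_out", "kwargs": {"motion": "-0.006 -0.002 -0.01 -0.2 -0.04 0 1;-0.006 -0.002 -0.01 -0.4 -0.08 0 1;-0.006 -0.002 -0.01 -0.6 -0.12 0 1;-0.006 -0.002 -0.01 -0.777 -0.153 0 1;-0.006 -0.002 -0.01 -0.777 -0.153 0 1"}}

```text
clock: 21.25
eef_pos: [0.5589, -0.0448, 0.1233]
ee_rot: [[-0.088, -0.996, 0.0], [-0.996, 0.088, 0.001], [-0.001, 0.0, -1.0]]
force: [-0.1, 0.2, 0.0]
width: 0.0851
```

>>> {"fn": "carry_out", "kwargs": {"motion": "0 0 0 -0.2 -0.045 0 1;0 0 0 -0.4 -0.09 0 1;0 0 0 -0.6 -0.13 0 1;0 0 0 -0.764 -0.175 0 1;0 0 0 -0.764 -0.175 0 1"}}

```text
clock: 21.67
eef_pos: [0.6082, 0.1099, 0.1236]
ee_rot: [[-0.084, -0.996, 0.001], [-0.996, 0.084, 0.003], [-0.003, -0.0, -1.0]]
force: [0.0, -0.3, -0.2]
width: 0.0851
```

```bash
python3 plan.py .656,.2483,.12; python3 -c "
from h import *
t=r.camera('top');c=r.camera('scene')
for z in(.1,.12,.14,.16): print('cap',z,world(t,[(185,87)],z).round(3),world(c,[(268,347)],z).round(3))
print('base',world(c,[(272,418)],0).round(3),world(t,[(205,116)],0.).round(3), 'edge',world(c,[(293,412)],0.).round(3))
"
```

```text
t 21.67 p [0.6082 0.1099 0.1236] w 0.0851 q [0.05 0.27 1.44 0.   1.43 1.71]
.656,.2483,.12 turn [-0.     0.002  0.005] shift [-0.71 -0.18  0.02] mm 147
cap 0.1 [[0.809 0.303 0.1  ]] [[0.76  0.246 0.1  ]]
cap 0.12 [[0.801 0.298 0.12 ]] [[0.769 0.262 0.12 ]]
cap 0.14 [[0.794 0.293 0.14 ]] [[0.778 0.278 0.14 ]]
cap 0.16 [[0.786 0.288 0.16 ]] [[0.787 0.294 0.16 ]]
base [[0.788 0.289 0.   ]] [[0.784 0.288 0.   ]] edge [[0.756 0.299 0.   ]]
```

The bottle is at (.787,.290), well clear of the gripper at the barrel.

>>> {"fn": "carry_out", "kwargs": {"motion": "0 0.002 0.005 -0.2 -0.05 0 1;0 0.002 0.005 -0.4 -0.1 0 1;0 0.002 0.005 -0.6 -0.15 0 1;0 0.002 0.005 -0.68 -0.18 0 1;0 0.002 0.005 -0.68 -0.18 0 1"}}

```text
clock: 22.18
eef_pos: [0.6553, 0.2401, 0.1231]
ee_rot: [[-0.092, -0.996, -0.001], [-0.996, 0.092, -0.002], [0.002, 0.001, -1.0]]
force: [-0.9, -0.5, -0.6]
width: 0.0853
```

```bash
python3 plan.py .656,.2483,.06
```

```text
t 22.18 p [0.6553 0.2401 0.1231] w 0.0853 q [ 0.24  0.44  1.22 -0.    1.49  1.9 ]
.656,.2483,.06 turn [ 0.001 -0.001  0.   ] shift [-0.042  0.     0.315] mm 64
```

>>> {"fn": "carry_out", "kwargs": {"motion": "0 0 0 -0.042 0 0 1;0 0 0 -0.042 0 0 1;0 0 0 -0.042 0 0.15 1;0 0 0 -0.042 0 0.3 1;0 0 0 -0.042 0 0.3 1"}}

```text
clock: 22.6
eef_pos: [0.6534, 0.2463, 0.0576]
ee_rot: [[-0.093, -0.996, -0.008], [-0.996, 0.093, -0.004], [0.004, 0.008, -1.0]]
force: [-1.9, 0.2, -1.9]
width: 0.0855
```

```bash
python3 plan.py .656,.2483,-.008
```

```text
t 22.6 p [0.6534 0.2463 0.0576] w 0.0855 q [ 0.25  0.48  1.29 -0.    1.38  1.92]
.656,.2483,-.008 turn [ 0.005 -0.003 -0.001] shift [-0.013 -0.015  0.328] mm 66
```

>>> {"fn": "carry_out", "kwargs": {"motion": "0.005 -0.003 0 -0.012 -0.013 0.08 1;0.005 -0.003 0 -0.012 -0.013 0.16 1;0.005 -0.003 0 -0.012 -0.013 0.24 1;0.005 -0.003 0 -0.012 -0.013 0.3 1;0.005 -0.003 0 -0.012 -0.013 0.3 1"}}

```text
clock: 23.02
eef_pos: [0.6549, 0.2472, -0.0038]
ee_rot: [[-0.094, -0.996, -0.003], [-0.996, 0.094, -0.0], [0.001, 0.003, -1.0]]
force: [-0.2, -0.4, -0.9]
width: 0.0855
```

```bash
python3 plan.py .656,.2483,-.008;  python3 -c "
from h import *
cv2.imwrite('pics/ba.png',crop(r.camera('scene')['img'],250,230,140,140,4.2))"
```

```text
t 23.02 p [ 0.6549  0.2472 -0.0038] w 0.0855 q [0.25 0.53 1.35 0.   1.26 1.92]
.656,.2483,-.008 turn [ 0.002 -0.    -0.001] shift [-0.006 -0.005  0.021] mm 4
```

View pics/ba.png

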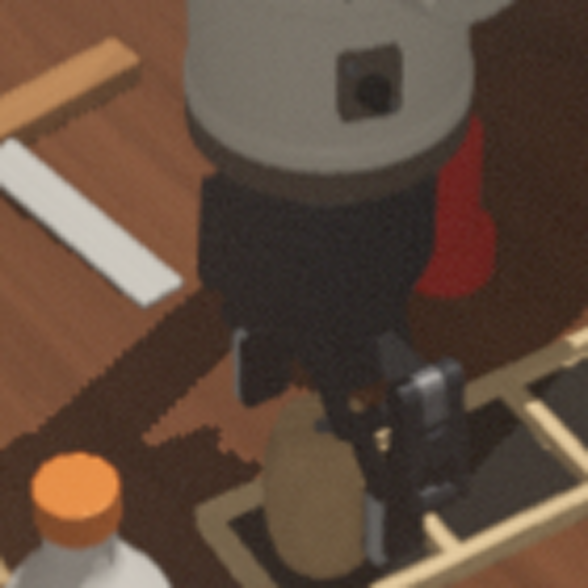

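The jaws straddle the barrel, with the near pad tip at (375,562) and the foot at (318,490). I'll go 6 mm lower so the pads span its straight belt, then close.

>>> {"fn": "carry_out", "kwargs": {"motion": "0.002 0 0 -0.006 -0.004 0.015 1;0.002 0 0 -0.006 -0.004 0.03 1;0.002 0 0 -0.006 -0.004 0.033 1;0.002 0 0 -0.006 -0.004 0.033 1"}}

```text
clock: 23.4
eef_pos: [0.6565, 0.2487, -0.0086]
ee_rot: [[-0.094, -0.996, 0.002], [-0.996, 0.094, -0.0], [0.0, -0.002, -1.0]]
force: [-0.9, -0.6, -0.4]
width: 0.0856
```

>>> {"fn": "carry_out", "kwargs": {"motion": "0 0 0 0 0 0 -1;0 0 0 0 0 0 -1;0 0 0 0 0 0 -1;0 0 0 0 0 0 -1;0 0 0 0 0 0 -1"}}

```text
clock: 23.82
eef_pos: [0.6569, 0.2488, -0.008]
ee_rot: [[-0.094, -0.996, 0.003], [-0.996, 0.094, -0.0], [-0.0, -0.003, -1.0]]
force: [-0.9, -0.1, 5.7]
width: 0.0439
```

>>> {"fn": "carry_out", "kwargs": {"motion": "0 0 0 0 0 0 -1;0 0 0 0 0 0 -1;0 0 0 0 0 0 -1;0 0 0 0 0 0 -1;0 0 0 0 0 0 -1"}}

```text
clock: 24.23
eef_pos: [0.6569, 0.2489, -0.0079]
ee_rot: [[-0.094, -0.996, 0.003], [-0.996, 0.094, 0.0], [-0.0, -0.003, -1.0]]
force: [-0.0, -0.2, 1.8]
width: 0.044
```

>>> {"fn": "carry_out", "kwargs": {"motion": "0 0 0 0 0 -0.03 -1;0 0 0 0 0 -0.06 -1;0 0 0 0 0 -0.1 -1;0 0 0 0 0 -0.15 -1;0 0 0 0 0 -0.15 -1"}}

```text
clock: 24.65
eef_pos: [0.6579, 0.2492, 0.0251]
ee_rot: [[-0.094, -0.996, 0.007], [-0.996, 0.094, 0.001], [-0.001, -0.006, -1.0]]
force: [-0.2, 0.1, 0.6]
width: 0.0441
```

```bash
python3 plan.py;  python3 -c "
from h import *
cv2.imwrite('pics/ba2.png',crop(r.camera('scene')['img'],250,230,140,140,4.2))"
```

```text
t 24.65 p [0.6579 0.2492 0.0251] w 0.0441 q [ 0.25  0.51  1.32 -0.    1.31  1.92]
```

View pics/ba2.png

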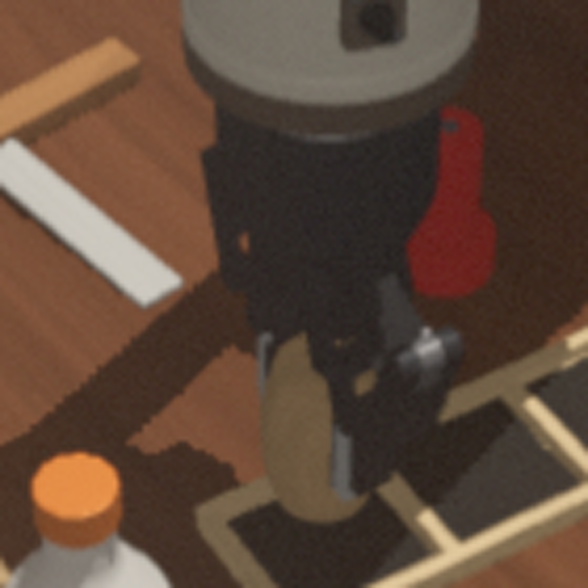

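The barrel is held upright and clear of its bay, 44 mm between the jaws as expected. I'll raise it and carry it to the nearest bay.

>>> {"fn": "carry_out", "kwargs": {"motion": "-0.003 0 0 0 0 -0.1 -1;-0.003 0 0 0 0 -0.25 -1;-0.003 0 0 0 0 -0.4 -1;-0.003 0 0 0 0 -0.47 -1;-0.003 0 0 0 0 -0.47 -1"}}

```text
clock: 25.12
eef_pos: [0.6584, 0.2494, 0.1221]
ee_rot: [[-0.094, -0.996, 0.006], [-0.996, 0.094, 0.002], [-0.003, -0.006, -1.0]]
force: [0.2, -1.0, -1.0]
width: 0.044
```

```bash
python3 plan.py .601,.138,.12 .547,.027,.12 .493,-.083,.12 .4389,-.1926,.12
```

```text
t 25.12 p [0.6584 0.2494 0.1221] w 0.044 q [0.25 0.45 1.21 0.   1.48 1.92]
.601,.138,.12 turn [-0.004  0.002 -0.001] shift [0.581 0.233 0.007] mm 125
.547,.027,.12 turn [0. 0. 0.] shift [0.578 0.218 0.   ] mm 123
.493,-.083,.12 turn [0. 0. 0.] shift [0.573 0.218 0.   ] mm 123
.4389,-.1926,.12 turn [0. 0. 0.] shift [0.571 0.219 0.   ] mm 122
```

>>> {"fn": "carry_out", "kwargs": {"motion": "-0.004 0.002 0 0.12 0.045 0 -1;-0.004 0.002 0 0.24 0.09 0 -1;-0.004 0.002 0 0.36 0.14 0 -1;-0.004 0.002 0 0.48 0.19 0 -1;-0.004 0.002 0 0.58 0.233 0 -1"}}

```text
clock: 25.53
eef_pos: [0.5998, 0.1369, 0.1201]
ee_rot: [[-0.094, -0.996, -0.002], [-0.996, 0.094, -0.0], [0.001, 0.002, -1.0]]
force: [1.1, -0.3, 0.4]
width: 0.0438
```

>>> {"fn": "carry_out", "kwargs": {"motion": "0 0 0 0.12 0.045 0 -1;0 0 0 0.24 0.09 0 -1;0 0 0 0.36 0.135 0 -1;0 0 0 0.48 0.18 0 -1;0 0 0 0.577 0.218 0 -1"}}

```text
clock: 25.95
eef_pos: [0.5442, 0.0248, 0.1191]
ee_rot: [[-0.094, -0.996, -0.003], [-0.996, 0.094, -0.001], [0.001, 0.003, -1.0]]
force: [0.4, 0.1, -0.2]
width: 0.0441
```

>>> {"fn": "carry_out", "kwargs": {"motion": "0 0 0 0.12 0.045 0 -1;0 0 0 0.24 0.09 0 -1;0 0 0 0.36 0.135 0 -1;0 0 0 0.48 0.18 0 -1;0 0 0 0.573 0.218 0 -1"}}

```text
clock: 26.37
eef_pos: [0.4887, -0.0865, 0.1183]
ee_rot: [[-0.095, -0.995, -0.004], [-0.996, 0.095, -0.0], [0.001, 0.004, -1.0]]
force: [0.2, 0.0, -0.7]
width: 0.044
```

>>> {"fn": "carry_out", "kwargs": {"motion": "0 0 0 0.12 0.045 0 -1;0 0 0 0.24 0.09 0 -1;0 0 0 0.36 0.135 0 -1;0 0 0 0.48 0.18 0 -1;0 0 0 0.55 0.215 0 -1"}}

```text
clock: 26.78
eef_pos: [0.4342, -0.1935, 0.1176]
ee_rot: [[-0.096, -0.995, -0.005], [-0.995, 0.096, -0.0], [0.001, 0.005, -1.0]]
force: [0.5, 0.1, -1.6]
width: 0.0437
```

```bash
python3 plan.py .4389,-.1926,.005,-96.3
```

```text
t 26.78 p [ 0.4342 -0.1935  0.1176] w 0.0437 q [-0.58 -0.01  1.77 -0.    1.38  1.09]
.4389,-.1926,.005,-96.3 turn [ 0.003 -0.     0.009] shift [-0.007 -0.026  0.563] mm 113
```

>>> {"fn": "carry_out", "kwargs": {"motion": "0.003 0 0.009 -0.007 -0.026 0.03 -1;0.003 0 0.009 -0.007 -0.026 0.2 -1;0.003 0 0.009 -0.007 -0.026 0.38 -1;0.003 0 0.009 -0.007 -0.026 0.52 -1;0.003 0 0.009 -0.007 -0.026 0.56 -1"}}

```text
clock: 27.2
eef_pos: [0.4365, -0.1906, 0.0007]
ee_rot: [[-0.11, -0.994, -0.006], [-0.994, 0.11, 0.003], [-0.002, 0.007, -1.0]]
force: [-1.3, 1.1, -1.5]
width: 0.0437
```

```bash
python3 plan.py .4389,-.1926,-.0085,-96.3
```

```text
t 27.2 p [ 0.4365 -0.1906  0.0007] w 0.0437 q [-0.57  0.11  1.91 -0.    1.13  1.11]
.4389,-.1926,-.0085,-96.3 turn [ 0.004  0.002 -0.   ] shift [ 0.008 -0.013  0.046] mm 10
```

>>> {"fn": "carry_out", "kwargs": {"motion": "0.004 0.002 0 0.007 -0.011 0.01 -1;0.004 0.002 0 0.007 -0.011 0.025 -1;0.004 0.002 0 0.007 -0.011 0.04 -1;0.004 0.002 0 0.007 -0.011 0.046 -1;0.004 0.002 0 0.007 -0.011 0.046 -1"}}

```text
clock: 27.62
eef_pos: [0.439, -0.1925, -0.0078]
ee_rot: [[-0.11, -0.994, 0.001], [-0.994, 0.11, -0.001], [0.001, -0.001, -1.0]]
force: [-1.4, 0.6, -0.4]
width: 0.044
```

>>> {"fn": "carry_out", "kwargs": {"motion": "0 0 0 0 0 0.004 -1;0 0 0 0 0 0.008 -1;0 0 0 0 0 0.008 -1"}}

```text
clock: 27.87
eef_pos: [0.4391, -0.1926, -0.009]
ee_rot: [[-0.11, -0.994, 0.001], [-0.994, 0.11, -0.002], [0.002, -0.002, -1.0]]
force: [-0.3, -1.0, -1.6]
width: 0.0439
```

>>> {"fn": "carry_out", "kwargs": {"motion": "0 0 0 0 0 0.004 -1;0 0 0 0 0 0.008 -1;0 0 0 0 0 0.01 -1;0 0 0 0 0 0.01 -1"}}

```text
clock: 28.2
eef_pos: [0.4394, -0.1928, -0.01]
ee_rot: [[-0.11, -0.994, 0.002], [-0.994, 0.11, -0.002], [0.002, -0.002, -1.0]]
force: [-6.0, 3.0, 19.1]
width: 0.044
```

Contact at 19 N, at the expected height. I'll release, rise and back off to the left so both cameras see the rack.

>>> {"fn": "carry_out", "kwargs": {"motion": "0 0 0 0 0 0 -0.1;0 0 0 0 0 0 0.1;0 0 0 0 0 0 0.5;0 0 0 0 0 0 1;0 0 0 0 0 0 1"}}

```text
clock: 28.62
eef_pos: [0.4394, -0.1928, -0.0101]
ee_rot: [[-0.11, -0.994, 0.002], [-0.994, 0.11, -0.002], [0.002, -0.002, -1.0]]
force: [-0.6, 0.5, 0.1]
width: 0.0802
```

>>> {"fn": "carry_out", "kwargs": {"motion": "0 0 0 0 0 -0.05 1;0 0 0 0 0 -0.2 1;0 0 0 0 0 -0.4 1;0 0 0 0 0 -0.6 1;0 0 0 0 0 -0.75 1"}}

```text
clock: 29.03
eef_pos: [0.4393, -0.1925, 0.1438]
ee_rot: [[-0.11, -0.994, 0.004], [-0.994, 0.11, -0.003], [0.003, -0.004, -1.0]]
force: [-0.2, -0.9, 0.7]
width: 0.0853
```

>>> {"fn": "carry_out", "kwargs": {"motion": "0 0 0 -0.2 0 0 1;0 0 0 -0.4 0 0 1;0 0 0 -0.6 0 0 1;0 0 0 -0.8 0 0 1;0 0 0 -0.9 0 0 1"}}

```text
clock: 29.45
eef_pos: [0.4589, -0.0102, 0.1443]
ee_rot: [[-0.108, -0.994, 0.005], [-0.994, 0.108, -0.003], [0.002, -0.005, -1.0]]
force: [0.4, -0.6, 0.2]
width: 0.0858
```

>>> {"fn": "carry_out", "kwargs": {"motion": "0 0 0 -0.2 0 0 1;0 0 0 -0.4 0 0 1;0 0 0 -0.6 0 0 1;0 0 0 -0.8 0 0 1;0 0 0 -0.9 0 0 1"}}

```text
clock: 29.87
eef_pos: [0.4781, 0.1725, 0.1447]
ee_rot: [[-0.107, -0.994, 0.005], [-0.994, 0.107, -0.002], [0.001, -0.006, -1.0]]
force: [0.1, -0.4, -0.1]
width: 0.0856
```

```bash
python3 plan.py;  python3 -c "
from h import *
cv2.imwrite('pics/ft.png',crop(r.camera('top')['img'],420,145,75,160,3.75))
cv2.imwrite('pics/fs.png',crop(r.camera('scene')['img'],160,135,160,120,5))"
```

```text
t 29.87 p [0.4781 0.1725 0.1447] w 0.0856 q [ 0.2   0.03  1.67 -0.    1.43  1.87]
```

View pics/ft.png

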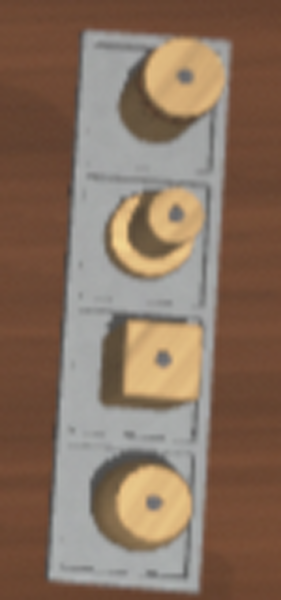

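View pics/fs.png

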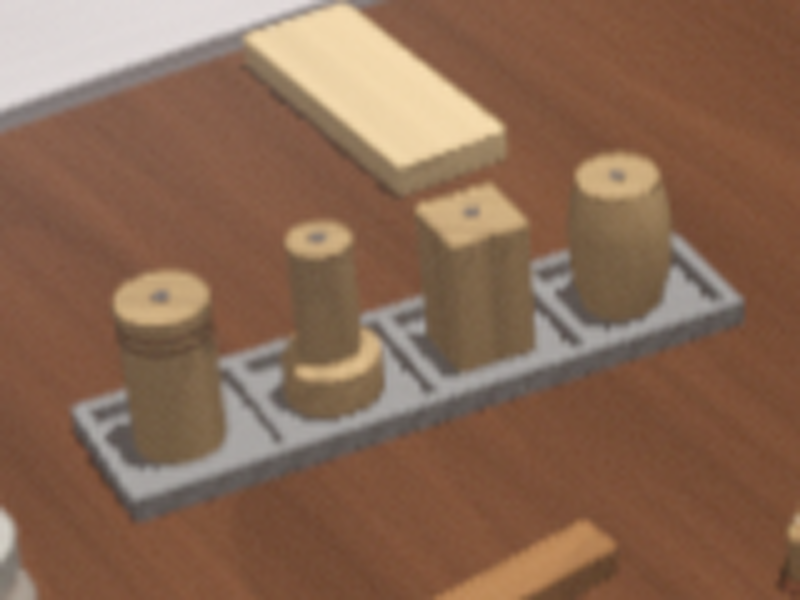

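All four stand in order. The dots are at top crop straight (185,76), stem (176,214), square (163,359), barrel (153,502), and at scene crop (160,297), (317,237), (471,212), (617,175). I'll measure them against the bays.

Run:
```python
from h import *
from scipy.optimize import least_squares
ct=r.camera("top"); cs=r.camera("scene")
dt=(np.array([(185,76),(176,214),(163,359),(153,502)])+.5)/3.75-.5+[420,145]
ds=(np.array([(160,297),(317,237),(471,212),(617,175)])+.5)/5-.5+[160,135]
T=[.5433,-.2041,-.1095]; c,s=np.cos(T[2]),np.sin(T[2])
for n,h,b,a,d in zip(["straight","stem","square","barrel"],[.076,.082,.072,.068],[.105,.035,-.035,-.105],dt,ds):
    f=least_squares(lambda q:np.r_[pix(ct,q)[0]-a,pix(cs,q)[0]-d],np.r_[T[:2],h])
    e=f.x[:2]-T[:2]; print(n,"off along/across mm",(1e3*np.array([c*e[0]+s*e[1]-b,-s*e[0]+c*e[1]])).round(1),"top z",f.x[2].round(4),"want",h)
print(r.sense()["force"].round(1)); r.hand_in()
```

```text
straight off along/across mm [ 0.4 -1.4] top z 0.0765 want 0.076
stem off along/across mm [0.5 0.5] top z 0.0833 want 0.082
square off along/across mm [0.6 0.6] top z 0.073 want 0.072
barrel off along/across mm [1.  0.7] top z 0.0696 want 0.068
[-0.3  1.2  0.1]
the job is handed in; nothing more can be done
```

I moved all four beech feet to the grey rack in reverse order and handed the job in at about 30 s. From the robot, nearest first, they now stand barrel, square, stem, straight; before the move it was straight, stem, square, barrel.

- **Final check:** Measured from both cameras, each foot is within 1.4 mm of its bay centre along and across the row. The tops are within 1.6 mm of their standing heights. All four look upright in the pictures, and the gripper is clear of everything. I did not measure tilt as a number.
- **Disagreements on the way:** The pad tips appeared about 30 mm above the reported tool centre point (TCP), higher than the description suggested. I gripped the straight foot near its top before noticing, and it leaned a few degrees while carried, then levelled when set down. I gripped the other three lower. The reported finger opening read 1 to 2 mm under each foot's size.

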